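# Clear the empty sample bottles into the wash hopper

### The arm

A 6-joint arm with a two-finger parallel gripper is mounted at the origin on the work surface. World frame = base frame: x ahead of the robot, y to its left, z up, the work surface at z = 0. Lengths are in m, angles in degrees, forces in N, time in s.
With the tool pointing down it reaches from about 0.375 to 0.9 m from the base axis. Payload 3.1 kg.
Tool frame: the origin (TCP) lies at the very end of the fingers, on their centre line; the grasp point (between the pads) lies 19 mm behind it; z points along the fingers, y is the line along which they close (so a half turn about z gives the same grasp; the last joint's range is limited). The gripper opens to 87 mm and grips with 3 to 60 N. Pads are 19 mm wide; open, the fingers measure 117 mm over their backs; the gripper's body (75 mm by 190 mm) begins 51 mm behind the grasp point.
Start: joints at [-10.227, 30.224, 82.088, -0, 67.689, -10.227], TCP at [0.625, 0, 0.223] pointing down, gripper open.
Joint ranges: [-176.69, 176.69], [-43.24, 126.21], [12.49, 139.97], [-82, 262], [0, 151.66], [-163.58, 163.58]. Speed limits (degrees/s): [159.86, 159.86, 180, 180, 180, 180].

### API

Orientations are given as a 3x3 rotation matrix whose columns are the frame's x, y, z axes.
In Python, from rig import readout, viewer, ticket gives the robot as it stands.
- The arm moves only by the tool send_rows, never from a script. Its argument "moves" is a list of rows, each a list of 6 numbers: the shift along the tool's x, y, z in units of 250 mm (1.0 is 250 mm), then the turn, a rotation vector about the tool's x, y, z in units of 90 degrees (1.0 is 90 degrees). A call has 1 to 12 rows; each row is the pose to reach, as a shift and turn from the pose commanded when the call began, along the tool's axes at that moment; what a row does not reach only later rows make up. A row lasts 1/10 s, in which the tool goes at most 50 mm and 8.59 degrees, less where a joint would pass 70% of its speed; a pose out of reach is approached as far as the arm can. A call with a number of a shift or a turn outside -1 to 1 is refused whole. A call with a gripper value outside its range is refused whole. "grip" is the opening, from 0 (shut) to 1 (fully open), set as the call begins (left out, the last holds). The fingers move at their own pace and stop on an object; the grip force is fixed at half the most. Time passes only in rows, so rows that repeat a pose let the fingers close. It gives the time, the measured TCP pose, the force, the opening and the grip force at its end, in the units of the state.
- readout.read_state(): the state, without advancing time (a new reading comes with each control period).
- viewer.capture(name): name is "scene" or "side" or "wrist"; returns (picture, depth): 480x640x3 uint8, red, green, blue; 480x640 float32, m along the optical axis (not along the pixel's ray), 0 where there is no reading.
- viewer.camera_info(name): a dict with "fx", "fy", "cx", "cy" (pixels), "R" (3x3) and "t" (3): a world point X has camera coordinates R X + t; the wrist camera has in their place "tool_from_camera" (4x4, takes a point from camera to tool coordinates, whose origin is the TCP and whose axes are the flange's). Camera axes: x right, y down, z forward; pixel columns grow to the right and rows downward; lengths in m; the calibration is good to about 2 mm. The wrist camera is an equidistant fisheye: a pixel r from the principal point sees the ray r / f radians off the axis. A picture is of the moment at which its call begins: read the wrist's pose just before it. camera_info takes no time and is no camera call.
- ticket.hand_in(): hands the job in; it is judged then, once.
The state is a dict: "time_s": time; "joint_positions": joint angles; "qvel": joint speeds; "tau": joint torques, N m; "position": TCP position; "tcp_rot": TCP orientation; "force": force on the tool from outside, world axes, zero at the start; "moment": the same for the moment, N m; "opening": opening from 0.0 (shut) to 1.0 (fully open); "grasp_force": force on a finger pad.
Only numpy, scipy, OpenCV 4.12 (cv2) and the standard library are available. Lean on these libraries where they do the work, as an engineer would, in place of code of your own. Each camera call takes 0.05 s, during which the arm holds its last target. There are 200 camera calls.

### The job

Gather every stray empty bottle from the bench into the white scoop tote beside the ones already in it, and only when they are all in there carry the tote over and tip the lot into the metal wash hopper; put in by hand any that miss. Then hang the emptied tote by its hand slot on the hook of the draining stand, and hang the grey status plate by its hole on the peg beside the hopper, leaving the beaker, the green reagent bottle and the tip box where they are.

Things in the scene. Friction and masses are not known exactly. Their poses are not given: they have to be found in the camera images.
- tote: White plastic scoop tote 180 (x) x 150 (y), 250 g. Origin: centre of underside. Floor, side walls 4 thick, sides 60 high. No wall at the -x end: the last 57 of floor ramp up (28 deg) to a pouring lip 34 high. Back at +x: plate 8 thick (x 82 to 90), solid to z 60, hand slot 74 wide (z 60 to 106), grip bar above it (z 106 to 136, 124 long in y)
- tote_slot (a point): Centre of the tote's hand slot at its upper edge, i.e. the middle of the grip bar's underside, 106 above the tote's underside; axes as the tote's
- tote_lip (a point): Middle of the tote's pouring lip; axes as the tote's
- hopper: Fixed open-topped metal wash hopper, 240 x 240 x 75 high, walls 4, on the bench. Origin at the centre of its underside; an inclined chute face inside slopes down from the far wall (+x). On its +y side stands a dark bracket plate, 163 high, with a peg that points to the hopper's -x
- hopper_mouth (a point): Centre of the hopper's open mouth, at rim height (75); axes as the hopper's
- hopper_peg (a point): Top of the peg beside the hopper, midway along it, 160 above the bench: the status plate's hole edge rests here. Axes as the hopper's: the peg runs from the bracket face at x = +28 mm to an upturned tip at x = -30; bar 8 thick, tip 8 higher than the bar. The bracket ends 3 mm above this point
- stand: Fixed draining stand: upright grey plate 90 wide, 8 thick, 173 high, on a dark foot that lies behind it (+x), with one hook pointing to -x. Origin on the bench, below the front face of the plate
- stand_hook (a point): Top of the stand's hook bar, midway along it, 175 above the bench: the upper edge of the tote's slot rests here. Axes as the stand's: the short hook runs from the plate face at x = +15 mm to an upturned tip at x = -24; bar 10 thick, tip 11 higher. The plate ends 2 mm below this point, so fingers holding the grip bar pass above it
- tag: Grey status plate of stiff plastic, 60 wide (y), 8 thick (x), 110 high (z), about 50 g; a rectangular hole 30 wide and 36 high (z 44 to 80) with a plain 30 mm high strip above it to grip. It starts upright in the wooden block. Origin at the centre of its underside
- tag_hole (a point): Middle of the upper edge of the status plate's hole, 80 above its underside; axes as the plate's
- tagholder: Fixed wooden block 50 (x) x 90 (y) x 32 high with a slot 11 wide along y, 26 deep, in which the status plate stands. Origin at the centre of its underside
- held1: Empty square sample bottle of brown plastic with a round white screw cap, 72 mm long over all: body 52 long, 30 x 30 square, then a cap 24 across and 20 long. Origin at the centre of the square body (15 mm above what it lies on), x along the bottle towards the cap. Lies in the tote at the start
- held2: Empty square sample bottle of brown plastic with a round white screw cap, 72 mm long over all: body 52 long, 30 x 30 square, then a cap 24 across and 20 long. Origin at the centre of the square body (15 mm above what it lies on), x along the bottle towards the cap. Lies in the tote at the start
- stray1: Empty square sample bottle of brown plastic with a round white screw cap, 72 mm long over all: body 52 long, 30 x 30 square, then a cap 24 across and 20 long. Origin at the centre of the square body (15 mm above what it lies on), x along the bottle towards the cap. A stray, lying on the bench at the start; not all five are there every time
- stray2: Empty square sample bottle of brown plastic with a round white screw cap, 72 mm long over all: body 52 long, 30 x 30 square, then a cap 24 across and 20 long. Origin at the centre of the square body (15 mm above what it lies on), x along the bottle towards the cap. A stray, lying on the bench at the start; not all five are there every time
- stray3: Empty square sample bottle of brown plastic with a round white screw cap, 72 mm long over all: body 52 long, 30 x 30 square, then a cap 24 across and 20 long. Origin at the centre of the square body (15 mm above what it lies on), x along the bottle towards the cap. A stray, lying on the bench at the start; not all five are there every time
- stray4: Empty square sample bottle of brown plastic with a round white screw cap, 72 mm long over all: body 52 long, 30 x 30 square, then a cap 24 across and 20 long. Origin at the centre of the square body (15 mm above what it lies on), x along the bottle towards the cap. A stray, lying on the bench at the start; not all five are there every time
- stray5: Empty square sample bottle of brown plastic with a round white screw cap, 72 mm long over all: body 52 long, 30 x 30 square, then a cap 24 across and 20 long. Origin at the centre of the square body (15 mm above what it lies on), x along the bottle towards the cap. A stray, lying on the bench at the start; not all five are there every time
- beaker: Bystander: glass beaker 70 across, 90 high; origin at the centre of its underside
- reagent: Bystander: green reagent bottle 60 across, 130 high; origin at the centre of its underside
- tipbox: Bystander: grey pipette tip box 120 x 90 x 50; origin at the centre of its underside
Things that resemble listed ones, but are neither listed nor needed, are in the scene too. Several things have the shape of the tag; the one meant has the colours described above.

How it is judged:
By the outcome, as a careful person would: the job done as asked, in the order asked, and still so for the second after the job is handed in, with the robot touching nothing.
Of stray1, stray2, stray3, stray4, stray5 only 3 to 5 are there at a start; the rules pass over those that are not, and their reading is None.
At some moment in a run one of stray1, stray2, stray3, stray4, stray5 may be knocked a few centimetres aside while the robot is not near it.
It also fails if it takes over 210 s, if anything falls off the work surface, if the arm or the gripper's body presses on something with over 40 N, if the wrist force passes 120 N, or if a joint passes its speed limit or range.

## Working session

There is one attempt and no reset: what is moved stays moved. The work goes in short steps, Python scripts to look and compute and a tool call to move; the robot and the scene stay as the last step left them, time stands still between calls to the robot, and variables do not carry over. Pictures are saved under pics/ and viewed, at most 14 in all, crops included, and the job is handed in when it is done.

Besides the shell and the picture viewer there is one more tool, called after "Call:" as name(argument=value, ...) on one line, values as JSON. send_rows: Moves the arm, as the interface text tells. Shifts and turns lie within -1 to 1; 1 stands for 250 mm of shift or 90 degrees of turn. Its arguments: {"type":"object","properties":{"moves":{"type":"array"},"grip":{"type":"number"}},"required":["moves"]}

```bash
mkdir -p pics; ls; cat > h.py <<'E'
import numpy as np, cv2
from rig import readout, viewer, ticket
def cap(n,save=None):
    p,d=viewer.capture(n)
    if save: cv2.imwrite(f'pics/{save}.png',p[:,:,::-1])
    return p,d
def world(n,d):
    c=viewer.camera_info(n);R=np.array(c['R']);t=np.array(c['t'])
    v,u=np.mgrid[0:480,0:640]
    X=np.stack([(u-c['cx'])/c['fx']*d,(v-c['cy'])/c['fy']*d,d],-1)
    return (X-t)@R
E
python3 - <<'E'
from h import *
for n in('scene','side'):
    p,d=cap(n,n+'0');np.savez('pics/'+n+'0.npz',p=p,d=d)
    c=viewer.camera_info(n);print(n,c)
print(viewer.camera_info('wrist'))
print(readout.read_state())
E
```

```text
pics
scene {'fx': 449.82027434253223, 'fy': 449.82027434253223, 'cx': 316.02908836785576, 'cy': 238.93946936988522, 'R': array([[ 0.63610412,  0.77157773,  0.00627375],
       [ 0.6575951 , -0.53784515, -0.5275332 ],
       [-0.40365856,  0.33969163, -0.84951125]]), 't': array([-0.32766289, -0.26435253,  1.49270214])}
side {'fx': 522.8668429651161, 'fy': 522.8668429651161, 'cx': 317.3594666949954, 'cy': 239.50350399557263, 'R': array([[-9.48025575e-01, -3.18193190e-01,  7.76361504e-04],
       [-1.97010934e-01,  5.85055389e-01, -7.86699996e-01],
       [ 2.49868367e-01, -7.45964668e-01, -6.17335009e-01]]), 't': array([0.47373947, 0.18531157, 1.32501843])}
{'fx': 371.64829954431775, 'fy': 371.64829954431775, 'cx': 324.416672291014, 'cy': 243.31955741731727, 'tool_from_camera': array([[ 9.03391117e-04, -9.54799799e-01, -2.97248258e-01,
         8.17634201e-02],
       [ 9.99999034e-01,  5.48582039e-04,  1.27706122e-03,
         4.80858979e-04],
       [-1.05627274e-03, -2.97249125e-01,  9.54799373e-01,
        -1.61784978e-01],
       [ 0.00000000e+00,  0.00000000e+00,  0.00000000e+00,
         1.00000000e+00]])}
{'time_s': 0.1, 'joint_positions': array([-1.02272476e+01,  3.02741040e+01,  8.21490580e+01,  7.99555068e-04,
        6.76898740e+01, -1.02261057e+01]), 'qvel': array([-0.05829545, -0.09400701, -0.24247009,  0.03206773,  0.0135843 ,
        0.02530104]), 'tau': array([-3.02360622e-04, -4.40987206e+01, -1.77151054e+01,  6.34850166e-02,
        5.34114777e-02, -3.85449334e-05]), 'position': array([6.24338828e-01, 1.53293837e-04, 2.21664439e-01]), 'tcp_rot': array([[ 2.55921476e-05,  9.99998119e-01, -1.93921218e-03],
       [ 9.99999934e-01, -2.48882777e-05,  3.62990177e-04],
       [ 3.62941231e-04, -1.93922134e-03, -9.99998054e-01]]), 'force': array([ 0.28858943, -0.28656584, -0.31657888]), 'moment': array([-0.02271433,  0.00849085, -0.01876523]), 'grasp_force': 0.0, 'opening': 1.0005075985586858}
```

View pics/scene0.png

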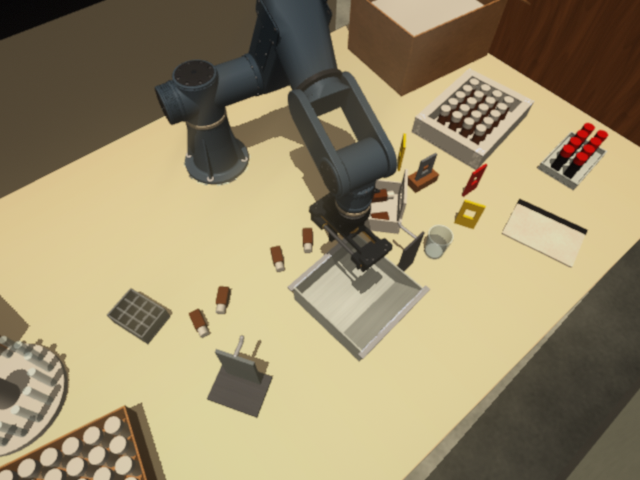

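View pics/side0.png

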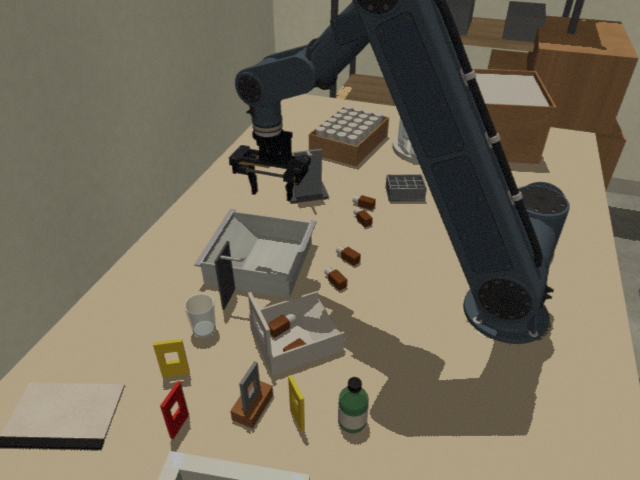

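Candidates by pixel (scene view): brown strays at (307,240), (277,258), (222,299) and (199,322). Look-alike racks are at (480,110), (575,150) and (90,450). For the tag, the grey plate stands in the block at (425,172); the look-alikes are yellow (403,152), yellow (470,212) and red (475,180). The tote is at (390,205), the hopper at (358,290) and the stand at (240,380).

```bash
cat > ortho.py <<'E'
from h import *
P=[];C=[]
for n in('scene','side'):
    f=np.load(f'pics/{n}0.npz');W=world(n,f['d']);m=f['d']>0
    P.append(W[m]);C.append(f['p'][m])
P=np.vstack(P);C=np.vstack(C)
m=(P[:,0]>.15)&(P[:,0]<.95)&(abs(P[:,1])<.65)&(P[:,2]<.2)&(P[:,2]>-.02)
P=P[m];C=C[m];o=np.argsort(P[:,2]);P=P[o];C=C[o]
np.savez('pics/cloud.npz',P=P,C=C)
S=600
im=np.zeros((480,780,3),np.uint8)
r=((.95-P[:,0])*S).astype(int);c=((.65-P[:,1])*S).astype(int)
for dr in(0,1):
  for dc in (0,1):
    im[np.clip(r+dr,0,479),np.clip(c+dc,0,779)]=C[:,::-1]
for x in np.arange(.2,.95,.1): cv2.putText(im,f'{x:.1f}',(0,int((.95-x)*S)),0,.4,(0,0,255))
for y in np.arange(-.6,.65,.1): cv2.putText(im,f'{y:.1f}',(int((.65-y)*S),475),0,.4,(0,0,255))
cv2.imwrite('pics/ortho.png',im)
hsv=cv2.cvtColor(C[None],cv2.COLOR_RGB2HSV)[0].astype(int)
b=((hsv[:,0]<14)|(hsv[:,0]>172))&(hsv[:,1]>110)&(hsv[:,2]<170)&(P[:,2]>.004)&(P[:,2]<.07)
m2=np.zeros((480,780),np.uint8);m2[np.clip(r[b],0,479),np.clip(c[b],0,779)]=255
m2=cv2.morphologyEx(m2,cv2.MORPH_CLOSE,np.ones((3,3)))
n,l,st,ce=cv2.connectedComponentsWithStats(m2)
for i in range(1,n):
    if st[i,4]<60: continue
    q=b&(l[np.clip(r,0,479),np.clip(c,0,779)]==i);Q=P[q];top=np.percentile(Q[:,2],95)
    T=Q[Q[:,2]>top-.006]
    rc=cv2.minAreaRect((T[:,:2]*1000).astype(np.float32))
    # caps: whitish points near
    ctr=np.array(rc[0])/1000
    w=(hsv[:,1]<70)&(hsv[:,2]>110)&(np.hypot(*(P[:,:2]-ctr).T)<.055)&(abs(P[:,2]-top)<.02)
    print(np.round(rc[0],1),np.round(rc[1],1),round(rc[2]),'top',round(top,4),len(T),'cap',np.round(P[w].mean(0)*1000,0) if w.any() else None,w.sum())
print('table z',np.median(P[(P[:,2]<.01),2]))
E
python3 ortho.py
```

```text
[615.9 545.6] [59.  12.2] 87 top 0.0659 67 cap None 0
[518.4 242.3] [49.1 29.7] 59 top 0.0378 244 cap [536. 220.  37.] 260
[492.4 455.6] [90.8 53.5] 85 top 0.0358 581 cap [493. 453.  51.] 16
[458.8 297.7] [47.  28.7] 65 top 0.038 162 cap [458. 329.  37.] 209
[ 450.8 -346.5] [31.8 54.3] 82 top 0.0343 215 cap [ 486. -348.   25.] 111
[433.2  34.4] [28.6 57.6] 50 top 0.0342 214 cap [464.  11.  25.] 93
[ 436.7 -259.8] [27.3 56.6] 42 top 0.0348 193 cap [ 465. -286.   25.] 90
[425.9 -71.4] [28.5 55.1] 61 top 0.0339 221 cap [462. -88.  25.] 97
table z 0.0013027725047411183
```

View pics/ortho.png

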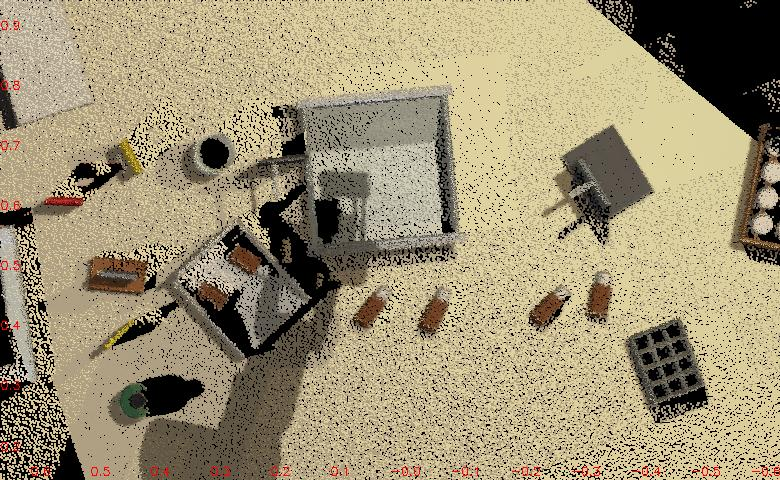

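The top view shows four strays at (370,308), (433,310), (548,307) and (600,297), the tote at (250,290), the hopper at (380,170), the stand at (600,180) and the tag block at (118,273). Next I'll fit the fixtures.

```bash
cat > fit.py <<'E'
from h import *
f=np.load('pics/cloud.npz');P=f['P']*1000;C=f['C']
def reg(x0,x1,y0,y1,z0,z1):
    m=(P[:,0]>x0)&(P[:,0]<x1)&(P[:,1]>y0)&(P[:,1]<y1)&(P[:,2]>z0)&(P[:,2]<z1)
    return P[m]
def rect(name,Q):
    r=cv2.minAreaRect(Q[:,:2].astype(np.float32)); print(name,len(Q),np.round(r[0],1),np.round(r[1],1),round(r[2],1),'zmax',Q[:,2].max().round(1), np.round(cv2.boxPoints(r)).tolist())
rect('tote bar',reg(330,620,130,400,112,150))
rect('tote walls',reg(330,620,120,400,52,75))
Q=reg(330,620,120,400,52,75);
rect('hopper',reg(500,830,-110,170,62,85))
for z0,z1 in((90,135),(142,150),(150,166),(166,185)):
    Q=reg(560,760,140,280,z0,z1)
    if len(Q)>3: rect(f'peg {z0}',Q)
for z0,z1 in((4,14),(60,150),(150,163),(165,177),(177,200)):
    Q=reg(500,760,-420,-220,z0,z1)
    if len(Q)>3: rect(f'stand {z0}',Q)
rect('block',reg(440,540,420,540,22,40))
rect('tag',reg(440,540,420,540,50,120))
rect('tag',reg(440,540,420,540,90,120))
rect('reagent',reg(320,420,380,500,60,150)); rect('beaker',reg(630,740,260,390,60,100))
rect('yellow',reg(340,440,400,520,60,150));
E
python3 fit.py
python3 - <<'E'
import cv2
a=cv2.imread('pics/side0.png')[340:450,150:330]
b=cv2.imread('pics/side0.png')[280:385,235:360]
import numpy as np
cv2.imwrite('pics/c1.png',np.hstack([cv2.resize(a,(480,300)),cv2.resize(b,(320,300))]))
E
```

```text
tote bar 454 [533.3 310.2] [ 10.7 127.8] 43.2 zmax 141.8 [[486.0, 353.0], [573.0, 260.0], [581.0, 267.0], [493.0, 360.0]]
tote walls 1234 [508.4 211.7] [181.1 269.9] 42.6 zmax 74.9 [[350.0, 250.0], [533.0, 51.0], [666.0, 174.0], [484.0, 372.0]]
hopper 3350 [665.1  26.7] [267.1 282.2] 5.1 zmax 84.9 [[519.0, 155.0], [545.0, -126.0], [811.0, -102.0], [786.0, 179.0]]
peg 90 446 [642.  209.8] [138.  165.1] 89.3 zmax 134.8 [[559.0, 142.0], [724.0, 140.0], [725.0, 278.0], [560.0, 280.0]]
peg 142 59 [684.2 180.7] [10.2 80.2] 5.4 zmax 149.9 [[675.0, 220.0], [683.0, 140.0], [693.0, 141.0], [686.0, 221.0]]
peg 150 359 [655.  177.8] [68.4 80.8] 5.5 zmax 165.8 [[617.0, 215.0], [625.0, 134.0], [693.0, 141.0], [685.0, 221.0]]
peg 166 19 [658.8 171.3] [66.5 64.6] 16.1 zmax 170.2 [[618.0, 193.0], [636.0, 131.0], [700.0, 149.0], [682.0, 212.0]]
stand 4 2647 [ 630.3 -319.9] [199.5 259.7] 89.9 zmax 14.0 [[500.0, -419.0], [760.0, -420.0], [760.0, -220.0], [501.0, -220.0]]
stand 60 729 [ 645.8 -336. ] [91.8 21.3] 31.9 zmax 149.9 [[601.0, -351.0], [612.0, -369.0], [690.0, -321.0], [679.0, -303.0]]
stand 15
[... 371 characters left out ...]

block 931 [493.4 460.8] [87.3 55.4] 83.7 zmax 39.8 [[461.0, 420.0], [516.0, 414.0], [526.0, 501.0], [471.0, 507.0]]
tag 700 [492.8 456.8] [66.  13.8] 84.8 zmax 119.8 [[483.0, 425.0], [497.0, 423.0], [503.0, 489.0], [489.0, 490.0]]
tag 402 [492.7 456.1] [64.7 13.8] 84.8 zmax 119.8 [[483.0, 425.0], [497.0, 423.0], [503.0, 488.0], [489.0, 489.0]]
reagent 392 [393.1 453.2] [ 9.  65.2] 44.9 zmax 115.0 [[367.0, 473.0], [413.0, 427.0], [419.0, 433.0], [373.0, 479.0]]
beaker 966 [694.1 293.8] [70.1 72.2] 20.2 zmax 96.1 [[649.0, 316.0], [674.0, 248.0], [739.0, 272.0], [715.0, 340.0]]
yellow 392 [393.1 453.2] [ 9.  65.2] 44.9 zmax 115.0 [[367.0, 473.0], [413.0, 427.0], [419.0, 433.0], [373.0, 479.0]]
```

View pics/c1.png

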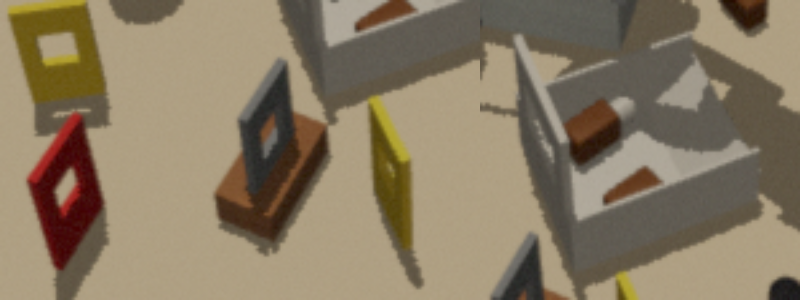

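The crop confirms the grey plate in the block. The side view fixes the tote's back bar at (533,310) mm, so its +x points at about 43°. Next comes a motion helper.

```bash
cat > plan.py <<'E'
"""plan.go([(x,y,z mm, psi deg, tilt deg),...]) prints rows from commanded pose; last becomes commanded.
psi = world angle of tool x; tilt>0 = tool z swings outward (along tool y) """
import numpy as np, json, os
from scipy.spatial.transform import Rotation as R
def pose(x,y,z,psi,tilt=0):
    p=np.radians(psi);X=np.array([np.cos(p),np.sin(p),0]);Z=np.array([0,0,-1.])
    A=np.c_[X,np.cross(Z,X),Z]
    return np.array([x,y,z])/1000,R.from_matrix(A)*R.from_rotvec([-np.radians(tilt),0,0])
def load():
    if os.path.exists('cmd.json'):
        d=json.load(open('cmd.json'));return np.array(d['p']),R.from_quat(d['q'])
    return pose(625,0,223,90)
def go(ts):
    p0,r0=load();prev=(p0,r0)
    for t in ts:
        p,r=pose(*t)
        row=np.round(np.r_[r0.inv().apply(p-p0)/.25,(r0.inv()*r).as_rotvec()/(np.pi/2)],3)
        n=max(np.linalg.norm(p-prev[0])/.05,np.degrees((prev[1].inv()*r).magnitude())/8.59)
        print(row.tolist(),'rows',round(n,1));prev=(p,r)
    p=p0+r0.apply(row[:3]*.25);r=r0*R.from_rotvec(row[3:]*np.pi/2)
    json.dump(dict(p=p.tolist(),q=r.as_quat().tolist()),open('cmd.json','w'))
E
python3 -c "
from plan import *
go([(434,34,70,140),(434,34,7,140)])"
```

```text
[0.136, -0.764, 0.612, 0.0, 0.0, -0.556] rows 5.8
[0.136, -0.764, 0.864, 0.0, 0.0, -0.556] rows 1.3
```

Call:
send_rows(moves=[[0.136,-0.764,0.612,0,0,-0.556],[0.136,-0.764,0.612,0,0,-0.556],[0.136,-0.764,0.612,0,0,-0.556],[0.136,-0.764,0.612,0,0,-0.556],[0.136,-0.764,0.612,0,0,-0.556],[0.136,-0.764,0.612,0,0,-0.556],[0.136,-0.764,0.612,0,0,-0.556],[0.136,-0.764,0.612,0,0,-0.556],[0.136,-0.764,0.864,0,0,-0.556],[0.136,-0.764,0.864,0,0,-0.556],[0.136,-0.764,0.864,0,0,-0.556]], grip=0.8)

```text
time_s: 1.2
position: [0.4347, 0.0338, 0.005]
tcp_rot: [[-0.765, 0.644, -0.001], [0.644, 0.765, 0.0], [0.001, -0.001, -1.0]]
force: [-1.1, 0.8, 0.0]
opening: 0.796
grasp_force: 0.0
```

```bash
python3 - <<'E'
from plan import *
c=np.array([470.6,251.4]);a=np.radians(43.2)
def T(x,y): return c+np.array([x*np.cos(a)-y*np.sin(a),x*np.sin(a)+y*np.cos(a)])
print(T(5,0),T(-48,-23),T(-50,44),T(0,0))
x,y=T(5,0)
go([(434,34,120,150),(x,y,150,223)])
go([(x,y,48,223)])
E
```

```text
[474.24484314 254.82273553] [451.35408932 201.77546048] [404.03149597 249.24726431] [470.6 251.4]
[-0.0, 0.0, -0.452, 0.0, 0.0, -0.111] rows 2.3
[0.444, 0.78, -0.572, 0.0, 0.0, -0.922] rows 8.5
[-0.0, -0.0, 0.408, 0.0, 0.0, 0.0] rows 2.0
```

Call:
send_rows(moves=[[0,0,0,0,0,0],[0,0,0,0,0,0],[0,0,0,0,0,0],[0,0,0,0,0,0],[0,0,-0.45,0,0,0],[0,0,-0.45,0,0,0],[0,0,-0.45,0,0,0]], grip=0)

```text
time_s: 1.9
position: [0.4361, 0.0338, 0.1228]
tcp_rot: [[-0.767, 0.642, 0.007], [0.642, 0.767, -0.001], [-0.006, 0.004, -1.0]]
force: [0.7, -0.1, -0.4]
opening: 0.247
grasp_force: 0.0
```

```bash
python3 - <<'E'
from plan import *
os.remove('cmd.json')
# commanded after first call + lift
p,r=pose(434,34,7+112.5,140)
json.dump(dict(p=p.tolist(),q=r.as_quat().tolist()),open('cmd.json','w'))
x,y=474,255
go([(x,y,150,223)]);go([(x,y,48,223)])
E
```

```text
[0.446, 0.78, -0.122, 0.0, 0.0, -0.922] rows 9.7
[-0.0, -0.0, 0.408, 0.0, 0.0, -0.0] rows 2.0
```

The grasp closed on air because the fingers are slow (about 0.8/s). I'll look before trying again.

```bash
cat > strays.py <<'E'
from h import *
import sys
def strays(names=('scene','side')):
    out=[]
    for n in names:
        p,d=cap(n);W=world(n,d)*1000;hsv=cv2.cvtColor(p,cv2.COLOR_RGB2HSV).astype(int)
        b=((hsv[...,0]<14)|(hsv[...,0]>172))&(hsv[...,1]>110)&(hsv[...,2]<170)&(d>0)&(W[...,2]>4)&(W[...,2]<90)&(W[...,0]<900)&(abs(W[...,1])<420)&(W[...,0]>250)
        k,l,st,ce=cv2.connectedComponentsWithStats(b.astype(np.uint8))
        for i in range(1,k):
            if st[i,4]<25: continue
            Q=W[l==i];top=np.percentile(Q[:,2],95);T=Q[Q[:,2]>top-7]
            r=cv2.minAreaRect(T[:,:2].astype(np.float32))
            a=r[2] if r[1][0]>r[1][1] else r[2]+90
            print(n,np.round(r[0],0),np.round(r[1],0),'axis',round(a),'top',round(top,1),len(T),'px',np.round(ce[i]))
if __name__=='__main__': strays()
E
python3 strays.py
```

```text
scene [493. 414.] [48. 11.] axis 0 top 35.2 44 px [414. 184.]
scene [457. 297.] [49. 31.] axis 55 top 38.2 110 px [378. 195.]
scene [521. 242.] [52. 39.] axis 17 top 39.7 80 px [380. 215.]
scene [437.  31.] [23. 47.] axis 141 top 34.9 105 px [307. 236.]
scene [430. -75.] [25. 48.] axis 155 top 34.8 121 px [276. 254.]
scene [ 439. -262.] [25. 48.] axis 135 top 34.8 146 px [222. 295.]
scene [ 454. -349.] [26. 47.] axis 171 top 34.3 167 px [197. 319.]
side [ 439. -250.] [11. 26.] axis 129 top 34.4 17 px [361. 216.]
side [ 421. -238.] [18.  7.] axis 54 top 23.7 8 px [367. 223.]
side [426. -68.] [31. 51.] axis 157 top 33.2 108 px [350. 255.]
side [431.  37.] [28. 50.] axis 140 top 33.1 122 px [337. 279.]
side [518. 243.] [49. 33.] axis 60 top 36.8 174 px [279. 325.]
side [460. 296.] [49. 23.] axis 50 top 37.4 98 px [294. 344.]
side [477. 416.] [ 6. 28.] axis 178 top 34.7 25 px [266. 385.]
```

Call:
send_rows(moves=[[0,0,0,0,0,0],[0,0,0,0,0,0],[0,0,0,0,0,0],[0,0,0.45,0,0,0],[0,0,0.45,0,0,0],[0,0,0.45,0,0,0],[0,0,0.45,0,0,0]], grip=0.55)

```text
time_s: 2.7
position: [0.4317, 0.0343, 0.0034]
tcp_rot: [[-0.766, 0.642, -0.008], [0.642, 0.766, 0.001], [0.007, -0.004, -1.0]]
force: [-0.5, 0.1, 0.3]
opening: 0.54
grasp_force: 0.0
```

Call:
send_rows(moves=[[0,0,0,0,0,0],[0,0,0,0,0,0],[0,0,0,0,0,0],[0,0,0,0,0,0],[0,0,0,0,0,0],[0,0,-0.45,0,0,0],[0,0,-0.45,0,0,0],[0,0,-0.45,0,0,0],[0,0,-0.45,0,0,0]], grip=0)

```text
time_s: 3.6
position: [0.4356, 0.0339, 0.1215]
tcp_rot: [[-0.767, 0.642, 0.006], [0.642, 0.767, -0.001], [-0.006, 0.003, -1.0]]
force: [1.3, -0.2, -0.6]
opening: 0.342
grasp_force: 30.0
```

Call:
send_rows(moves=[[0.446,0.78,-0.122,0,0,-0.922],[0.446,0.78,-0.122,0,0,-0.922],[0.446,0.78,-0.122,0,0,-0.922],[0.446,0.78,-0.122,0,0,-0.922],[0.446,0.78,-0.122,0,0,-0.922],[0.446,0.78,-0.122,0,0,-0.922],[0.446,0.78,-0.122,0,0,-0.922],[0.446,0.78,-0.122,0,0,-0.922],[0.446,0.78,-0.122,0,0,-0.922],[0.446,0.78,-0.122,0,0,-0.922],[0.446,0.78,-0.122,0,0,-0.922],[0.446,0.78,-0.122,0,0,-0.922]])

```text
time_s: 4.8
position: [0.473, 0.2549, 0.1485]
tcp_rot: [[-0.733, -0.681, -0.002], [-0.681, 0.733, -0.001], [0.002, 0.001, -1.0]]
force: [0.0, -0.5, -0.8]
opening: 0.344
grasp_force: 30.0
```

```bash
python3 - <<'E'
from h import *
from plan import R
s=readout.read_state();p,d=viewer.capture('wrist');cv2.imwrite('pics/w1.png',p[:,:,::-1])
print(s['position'],s['opening'],s['grasp_force'],s['joint_positions'].round())
E
```

```text
[0.47304514 0.25486759 0.14852026] 0.34369888709186147 29.999165888875723 [  16.   29.   99.    0.   52. -116.]
```

View pics/w1.png

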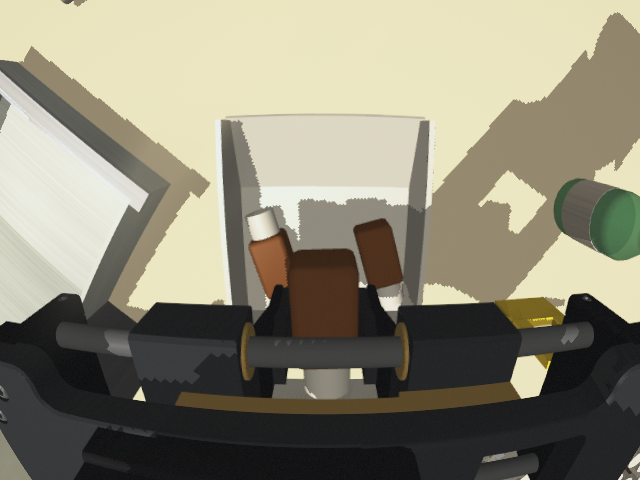

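The wrist view shows held1 with its cap toward the lip (262,225) and held2 with its cap toward the back (380,255). The middle lane is free, and the held bottle is centred over it.

Call:
send_rows(moves=[[0,0,0.44,0,0,0],[0,0,0.44,0,0,0],[0,0,0.44,0,0,0],[0,0,0.44,0,0,0]])

```text
time_s: 5.25
position: [0.4723, 0.2546, 0.0379]
tcp_rot: [[-0.732, -0.682, -0.005], [-0.682, 0.732, -0.001], [0.005, 0.002, -1.0]]
force: [-0.1, -0.2, -0.2]
opening: 0.343
grasp_force: 30.0
```

Call:
send_rows(moves=[[0,0,0,0,0,0],[0,0,0,0,0,0],[0,0,0,0,0,0],[0,0,0,0,0,0],[0,0,-0.44,0,0,0],[0,0,-0.44,0,0,0],[0,0,-0.44,0,0,0],[0,0,-0.44,0,0,0]], grip=0.55)

```text
time_s: 6.05
position: [0.4754, 0.2557, 0.1524]
tcp_rot: [[-0.731, -0.682, 0.006], [-0.682, 0.731, 0.002], [-0.006, -0.003, -1.0]]
force: [0.3, -0.3, -0.3]
opening: 0.55
grasp_force: 0.0
```

```bash
cat > tote.py <<'E'
import numpy as np
c=np.array([470.6,251.4]);a=np.radians(43.2)
def T(x,y): return c+np.array([x*np.cos(a)-y*np.sin(a),x*np.sin(a)+y*np.cos(a)])
E
python3 - <<'E'
from plan import *
from tote import T
def setc(*t):
    p,r=pose(*t);json.dump(dict(p=p.tolist(),q=r.as_quat().tolist()),open('cmd.json','w'))
setc(474,255,150,223)
go([(428,-72,100,153)]);go([(428,-72,7,153)])
setc(428,-72,120,153)
go([(*T(-48,-23),150,133)]);
E
python3 strays.py
```

```text
[1.027, -0.831, 0.2, 0.0, 0.0, 0.778] rows 8.1
[-0.0, 0.0, 0.372, 0.0, 0.0, -0.0] rows 1.9
[0.414, 1.018, -0.12, 0.0, 0.0, 0.222] rows 5.5
scene [491. 414.] [12. 45.] axis 180 top 35.8 44 px [413. 183.]
scene [488. 256.] [ 67. 127.] axis 139 top 38.5 304 px [377. 204.]
scene [430. -75.] [25. 46.] axis 154 top 35.0 112 px [276. 254.]
scene [ 439. -262.] [26. 47.] axis 136 top 34.0 149 px [222. 295.]
scene [ 454. -349.] [25. 46.] axis 170 top 34.9 157 px [197. 318.]
side [ 449. -345.] [33. 50.] axis 169 top 33.1 82 px [366. 202.]
side [ 435. -258.] [27. 54.] axis 133 top 33.0 82 px [364. 218.]
side [425. -70.] [30. 52.] axis 156 top 34.1 105 px [350. 255.]
side [484. 261.] [ 68. 109.] axis 137 top 37.1 436 px [287. 331.]
side [476. 416.] [ 9. 28.] axis 176 top 34.3 32 px [265. 385.]
```

```bash
cat >> plan.py <<'E'
def setc(*t):
    p,r=pose(*t);json.dump(dict(p=p.tolist(),q=r.as_quat().tolist()),open('cmd.json','w'))
E
python3 - <<'E'
from plan import *
from tote import T
setc(474,255,150,223)
go([(450,90,120,185)]);go([(428,-72,50,154),(428,-72,7,154)])
print('place')
go([(428,-72,120,154)])
x,y=T(-48,-23)
go([(440,80,140,133)]);go([(x,y,120,133),(x,y,38,133)])
E
```

```text
[0.52, -0.417, 0.12, 0.0, 0.0, 0.422] rows 4.4
[0.144, -0.638, 0.28, 0.0, 0.0, 0.345] rows 3.6
[0.144, -0.638, 0.452, 0.0, 0.0, 0.345] rows 0.9
place
[0.0, -0.0, -0.452, 0.0, 0.0, -0.0] rows 2.3
[0.224, 0.567, -0.08, 0.0, 0.0, 0.233] rows 3.1
[0.325, 0.365, 0.08, 0.0, 0.0, 0.0] rows 2.5
[0.325, 0.365, 0.408, 0.0, 0.0, 0.0] rows 1.6
```

Call:
send_rows(moves=[[0.52,-0.417,0.12,0,0,0.422],[0.52,-0.417,0.12,0,0,0.422],[0.52,-0.417,0.12,0,0,0.422],[0.52,-0.417,0.12,0,0,0.422],[0.52,-0.417,0.12,0,0,0.422],[0.52,-0.417,0.12,0,0,0.422]], grip=0.6)

```text
time_s: 6.75
position: [0.4482, 0.0894, 0.1179]
tcp_rot: [[-0.996, -0.086, -0.005], [-0.086, 0.996, 0.0], [0.005, 0.001, -1.0]]
force: [-0.2, 0.3, -0.1]
opening: 0.596
grasp_force: 0.0
```

Call:
send_rows(moves=[[0.144,-0.638,0.28,0,0,0.345],[0.144,-0.638,0.28,0,0,0.345],[0.144,-0.638,0.28,0,0,0.345],[0.144,-0.638,0.28,0,0,0.345],[0.144,-0.638,0.28,0,0,0.345],[0.144,-0.638,0.28,0,0,0.345],[0.144,-0.638,0.452,0,0,0.345],[0.144,-0.638,0.452,0,0,0.345],[0.144,-0.638,0.452,0,0,0.345]])

```text
time_s: 7.65
position: [0.427, -0.0701, 0.0065]
tcp_rot: [[-0.9, 0.436, -0.003], [0.436, 0.9, 0.002], [0.004, -0.0, -1.0]]
force: [0.3, -0.1, 0.9]
opening: 0.601
grasp_force: 0.0
```

Call:
send_rows(moves=[[0,0,0,0,0,0],[0,0,0,0,0,0],[0,0,0,0,0,0],[0,0,0,0,0,0],[0,0,0,0,0,0],[0,0,-0.452,0,0,0],[0,0,-0.452,0,0,0],[0,0,-0.452,0,0,0],[0,0,-0.452,0,0,0]], grip=0)

```text
time_s: 8.55
position: [0.4294, -0.0725, 0.122]
tcp_rot: [[-0.899, 0.438, 0.006], [0.438, 0.899, -0.003], [-0.006, 0.0, -1.0]]
force: [0.2, 0.5, -0.8]
opening: 0.34
grasp_force: 30.0
```

Call:
send_rows(moves=[[0.224,0.567,-0.08,0,0,0.233],[0.224,0.567,-0.08,0,0,0.233],[0.224,0.567,-0.08,0,0,0.233],[0.224,0.567,-0.08,0,0,0.233],[0.224,0.567,-0.08,0,0,0.233]])

```text
time_s: 9.05
position: [0.4387, 0.0826, 0.1388]
tcp_rot: [[-0.686, 0.728, -0.002], [0.728, 0.686, 0.001], [0.002, -0.001, -1.0]]
force: [-0.5, -0.6, 0.1]
opening: 0.338
grasp_force: 30.0
```

Call:
send_rows(moves=[[0.325,0.365,0.08,0,0,0],[0.325,0.365,0.08,0,0,0],[0.325,0.365,0.08,0,0,0],[0.325,0.365,0.08,0,0,0],[0.325,0.365,0.08,0,0,0],[0.325,0.365,0.408,0,0,0],[0.325,0.365,0.408,0,0,0],[0.325,0.365,0.408,0,0,0]])

```text
time_s: 9.85
position: [0.448, 0.1992, 0.0343]
tcp_rot: [[-0.68, 0.733, -0.009], [0.733, 0.68, -0.002], [0.005, -0.008, -1.0]]
force: [-0.6, 0.5, -1.0]
opening: 0.341
grasp_force: 30.0
```

```bash
python3 - <<'E'
from plan import *
from tote import T
x,y=T(-48,-23)
setc(x,y,38,133)
go([(x,y,120,133)])
go([(440,30,110,133)])
go([(436,-180,90,134)])
go([(437,-260,60,134),(437,-260,7,134)])
print('place')
go([(437,-260,120,134)])
go([(436,-50,140,134)])
go([(425,150,140,133)])
x,y=T(-50,44)
go([(x,y,130,133),(x,y,42,133)])
E
python3 strays.py
```

```text
[0.0, 0.0, -0.328, 0.0, 0.0, 0.0] rows 1.6
[-0.472, -0.502, 0.04, 0.0, 0.0, 0.0] rows 3.4
[-0.603, -0.584, 0.08, 0.0, 0.0, -0.011] rows 4.2
[-0.233, -0.22, 0.12, 0.0, 0.0, -0.0] rows 1.7
[-0.233, -0.22, 0.332, 0.0, 0.0, -0.0] rows 1.1
place
[0.0, 0.0, -0.452, 0.0, 0.0, -0.0] rows 2.3
[0.607, 0.581, -0.08, 0.0, 0.0, -0.0] rows 4.2
[0.606, 0.524, -0.0, 0.0, 0.0, 0.011] rows 4.0
[0.348, 0.209, 0.04, 0.0, 0.0, 0.0] rows 2.0
[0.348, 0.209, 0.392, 0.0, 0.0, 0.0] rows 1.8
scene [492. 414.] [11. 47.] axis 180 top 35.4 40 px [413. 184.]
scene [455. 192.] [27. 36.] axis 139 top 60.8 74 px [353. 206.]
scene [510. 242.] [46. 82.] axis 172 top 38.5 158 px [376. 211.]
scene [ 439. -262.] [25. 46.] axis 138 top 35.3 139 px [222. 295.]
scene [ 454. -349.] [26. 48.] axis 172 top 34.2 166 px [197. 319.]
side [ 448. -344.] [29. 52.] axis 166 top 33.1 75 px [366. 202.]
side [ 433. -257.] [28. 55.] axis 138 top 33.8 80 px [364. 218.]
side [447. 202.] [33. 52.] axis 130 top 61.9 134 px [313. 314.]
side [485. 259.] [ 69. 109.] axis 138 top 37.6 421 px [287. 332.]
side [477. 416.] [ 6. 26.] axis 179 top 34.5 27 px [266. 385.]
```

Call:
send_rows(moves=[[0,0,0,0,0,0],[0,0,0,0,0,0],[0,0,0,0,0,0],[0,0,0,0,0,0],[0,0,-0.328,0,0,0],[0,0,-0.328,0,0,0],[0,0,-0.328,0,0,0]], grip=0.55)

```text
time_s: 10.65
position: [0.4539, 0.2026, 0.1232]
tcp_rot: [[-0.683, 0.731, 0.009], [0.731, 0.683, 0.002], [-0.005, 0.007, -1.0]]
force: [1.1, 0.8, 0.6]
opening: 0.551
grasp_force: 0.0
```

Call:
send_rows(moves=[[-0.472,-0.502,0.04,0,0,0],[-0.472,-0.502,0.04,0,0,0],[-0.472,-0.502,0.04,0,0,0],[-0.472,-0.502,0.04,0,0,0]])

```text
time_s: 11.05
position: [0.439, 0.0271, 0.1091]
tcp_rot: [[-0.681, 0.733, -0.001], [0.733, 0.681, -0.0], [0.0, -0.001, -1.0]]
force: [0.5, 0.4, 0.6]
opening: 0.544
grasp_force: 0.0
```

Call:
send_rows(moves=[[-0.603,-0.584,0.08,0,0,-0.011],[-0.603,-0.584,0.08,0,0,-0.011],[-0.603,-0.584,0.08,0,0,-0.011],[-0.603,-0.584,0.08,0,0,-0.011],[-0.603,-0.584,0.08,0,0,-0.011]])

```text
time_s: 11.55
position: [0.437, -0.1855, 0.089]
tcp_rot: [[-0.691, 0.723, 0.003], [0.723, 0.691, -0.003], [-0.004, -0.0, -1.0]]
force: [-0.1, 0.2, 0.1]
opening: 0.55
grasp_force: 0.0
```

Call:
send_rows(moves=[[-0.233,-0.22,0.12,0,0,0],[-0.233,-0.22,0.12,0,0,0],[-0.233,-0.22,0.12,0,0,0],[-0.233,-0.22,0.12,0,0,0],[-0.233,-0.22,0.332,0,0,0],[-0.233,-0.22,0.332,0,0,0],[-0.233,-0.22,0.332,0,0,0]])

```text
time_s: 12.25
position: [0.4355, -0.2573, 0.0059]
tcp_rot: [[-0.696, 0.718, -0.004], [0.718, 0.696, 0.004], [0.006, -0.0, -1.0]]
force: [0.2, -0.2, -0.4]
opening: 0.547
grasp_force: 0.0
```

Call:
send_rows(moves=[[0,0,0,0,0,0],[0,0,0,0,0,0],[0,0,0,0,0,0],[0,0,0,0,0,0],[0,0,0,0,0,0],[0,0,-0.452,0,0,0],[0,0,-0.452,0,0,0],[0,0,-0.452,0,0,0],[0,0,-0.452,0,0,0]], grip=0)

```text
time_s: 13.15
position: [0.4384, -0.2614, 0.1229]
tcp_rot: [[-0.695, 0.719, 0.005], [0.719, 0.695, -0.005], [-0.008, 0.0, -1.0]]
force: [0.4, 0.3, -0.1]
opening: 0.346
grasp_force: 29.7
```

Call:
send_rows(moves=[[0.607,0.581,-0.08,0,0,0],[0.607,0.581,-0.08,0,0,0],[0.607,0.581,-0.08,0,0,0],[0.607,0.581,-0.08,0,0,0],[0.607,0.581,-0.08,0,0,0]])

```text
time_s: 13.65
position: [0.4328, -0.0452, 0.1389]
tcp_rot: [[-0.698, 0.716, -0.005], [0.716, 0.698, 0.003], [0.005, -0.001, -1.0]]
force: [0.4, -0.8, -0.7]
opening: 0.341
grasp_force: 29.7
```

Call:
send_rows(moves=[[0.606,0.524,0,0,0,0.011],[0.606,0.524,0,0,0,0.011],[0.606,0.524,0,0,0,0.011],[0.606,0.524,0,0,0,0.011],[0.606,0.524,0,0,0,0.011]])

```text
time_s: 14.15
position: [0.4234, 0.1547, 0.1389]
tcp_rot: [[-0.688, 0.726, -0.001], [0.726, 0.688, 0.001], [0.001, -0.0, -1.0]]
force: [-0.4, -1.0, -0.7]
opening: 0.341
grasp_force: 29.7
```

Call:
send_rows(moves=[[0.348,0.209,0.04,0,0,0],[0.348,0.209,0.04,0,0,0],[0.348,0.209,0.04,0,0,0],[0.348,0.209,0.04,0,0,0],[0.348,0.209,0.04,0,0,0],[0.348,0.209,0.04,0,0,0]])

```text
time_s: 14.75
position: [0.4043, 0.2476, 0.1294]
tcp_rot: [[-0.68, 0.733, -0.0], [0.733, 0.68, -0.0], [-0.0, -0.001, -1.0]]
force: [0.8, -0.0, -0.1]
opening: 0.345
grasp_force: 29.7
```

```bash
python3 - <<'E'
from h import *
s=readout.read_state();p,d=viewer.capture('wrist');cv2.imwrite('pics/w2.png',p[:,:,::-1])
print(s['position'],s['opening'],s['grasp_force'],s['time_s'])
E
```

```text
[0.40430619 0.24756102 0.12942996] 0.3446607013926916 29.668015783222472 14.75
```

View pics/w2.png

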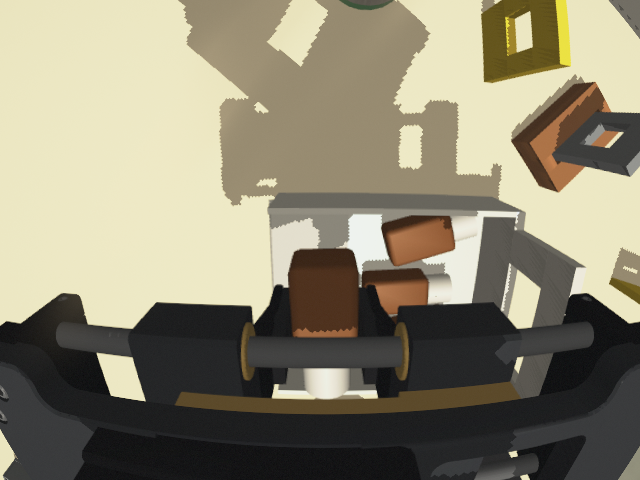

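The held bottle is over the ramp's +y side at (323,290), and the side wall at row 210 is clear of it. Held2 and the first stray lie at (418,240) and (395,290).

Call:
send_rows(moves=[[0,0,0.352,0,0,0],[0,0,0.352,0,0,0],[0,0,0.352,0,0,0],[0,0,0.352,0,0,0]])

```text
time_s: 15.2
position: [0.4037, 0.2482, 0.0415]
tcp_rot: [[-0.681, 0.732, -0.002], [0.732, 0.681, -0.001], [0.001, -0.002, -1.0]]
force: [-0.5, -0.6, 0.0]
opening: 0.344
grasp_force: 30.0
```

Call:
send_rows(moves=[[0,0,0,0,0,0],[0,0,0,0,0,0],[0,0,0,0,0,0],[0,0,0,0,0,0],[0,0,-0.352,0,0,0],[0,0,-0.352,0,0,0],[0,0,-0.352,0,0,0],[0,0,-0.352,0,0,0]], grip=0.55)

```text
time_s: 16.0
position: [0.4041, 0.2495, 0.1306]
tcp_rot: [[-0.683, 0.731, 0.003], [0.731, 0.683, 0.001], [-0.001, 0.002, -1.0]]
force: [-0.7, 0.6, -0.3]
opening: 0.552
grasp_force: 0.0
```

```bash
python3 strays.py; python3 - <<'E'
from h import *
from plan import *
from tote import T
p,_=cap('side');a=p[270:390,230:360]
cv2.imwrite('pics/s3.png',cv2.resize(a,(650,600))[:,:,::-1])
x,y=T(-50,44);setc(x,y,130,133)
go([(425,60,120,150)]);go([(430,-140,110,170)]);go([(451,-346,70,170)]);go([(451,-346,7,170)])
print('place')
go([(451,-346,120,170)]);go([(440,-140,140,170)]);go([(440,60,150,190)]);
x,y=T(0,0)
go([(x,y,150,223)]);go([(x,y,76,223)])
E
```

```text
scene [493. 413.] [12. 48.] axis 178 top 35.6 43 px [413. 184.]
scene [412. 242.] [26. 28.] axis 127 top 65.9 56 px [356. 186.]
scene [479. 241.] [ 98. 128.] axis 138 top 43.2 198 px [372. 205.]
scene [ 453. -350.] [26. 46.] axis 170 top 34.6 165 px [197. 319.]
side [ 439. -346.] [33. 31.] axis 77 top 33.5 47 px [368. 203.]
side [404. 249.] [27. 43.] axis 130 top 61.3 153 px [298. 329.]
side [476. 417.] [ 7. 25.] axis 179 top 34.8 31 px [266. 385.]
[-0.611, -0.455, 0.04, 0.0, 0.0, -0.189] rows 3.8
[-0.417, -0.683, 0.04, 0.0, 0.0, -0.222] rows 4.0
[-0.226, -0.797, 0.16, 0.0, 0.0, -0.0] rows 4.2
[-0.0, 0.0, 0.252, 0.0, 0.0, -0.0] rows 1.3
place
[-0.0, 0.0, -0.452, 0.0, 0.0, -0.0] rows 2.3
[0.186, 0.804, -0.08, 0.0, 0.0, -0.0] rows 4.1
[0.14, 0.788, -0.04, 0.0, 0.0, -0.222] rows 4.0
[-0.254, 0.733, 0.0, 0.0, 0.0, -0.367] rows 3.9
[0.001, -0.0, 0.296, 0.0, 0.0, 0.0] rows 1.5
```

View pics/s3.png

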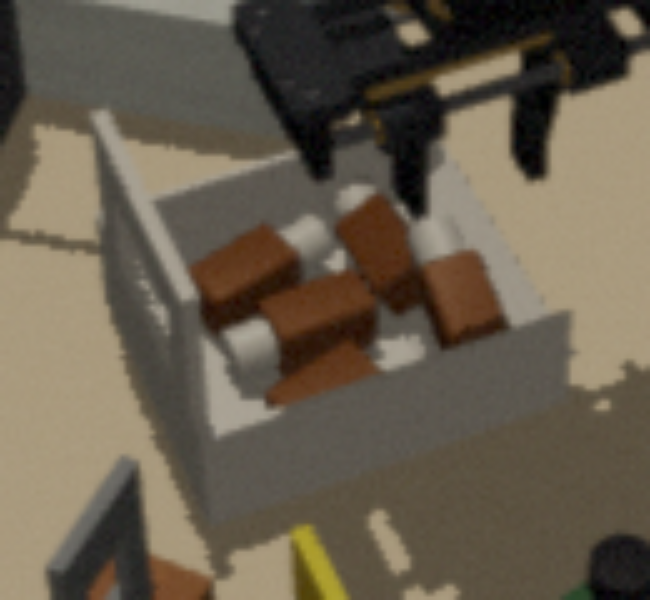

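Five bottles are in the tote. The last stray is next, to go on top of the middle lane.

Call:
send_rows(moves=[[-0.611,-0.455,0.04,0,0,-0.189],[-0.611,-0.455,0.04,0,0,-0.189],[-0.611,-0.455,0.04,0,0,-0.189],[-0.611,-0.455,0.04,0,0,-0.189],[-0.611,-0.455,0.04,0,0,-0.189]])

```text
time_s: 16.65
position: [0.4253, 0.0556, 0.1184]
tcp_rot: [[-0.863, 0.505, -0.002], [0.505, 0.863, -0.001], [0.001, -0.001, -1.0]]
force: [-1.4, 0.2, -0.5]
opening: 0.55
grasp_force: 0.0
```

Call:
send_rows(moves=[[-0.417,-0.683,0.04,0,0,-0.222],[-0.417,-0.683,0.04,0,0,-0.222],[-0.417,-0.683,0.04,0,0,-0.222],[-0.417,-0.683,0.04,0,0,-0.222],[-0.417,-0.683,0.04,0,0,-0.222]])

```text
time_s: 17.15
position: [0.4306, -0.1437, 0.1087]
tcp_rot: [[-0.984, 0.177, 0.001], [0.177, 0.984, -0.001], [-0.001, -0.001, -1.0]]
force: [0.6, 0.6, 0.3]
opening: 0.552
grasp_force: 0.0
```

Call:
send_rows(moves=[[-0.226,-0.797,0.16,0,0,0],[-0.226,-0.797,0.16,0,0,0],[-0.226,-0.797,0.16,0,0,0],[-0.226,-0.797,0.16,0,0,0],[-0.226,-0.797,0.16,0,0,0],[-0.226,-0.797,0.16,0,0,0],[-0.226,-0.797,0.412,0,0,0],[-0.226,-0.797,0.412,0,0,0],[-0.226,-0.797,0.412,0,0,0]])

```text
time_s: 18.05
position: [0.4489, -0.3418, 0.0044]
tcp_rot: [[-0.985, 0.172, -0.006], [0.172, 0.985, 0.007], [0.007, 0.006, -1.0]]
force: [0.1, -0.5, -0.3]
opening: 0.552
grasp_force: 0.0
```

Call:
send_rows(moves=[[0,0,0,0,0,0],[0,0,0,0,0,0],[0,0,0,0,0,0],[0,0,0,0,0,0],[0,0,0,0,0,0],[0,0,-0.452,0,0,0],[0,0,-0.452,0,0,0],[0,0,-0.452,0,0,0],[0,0,-0.452,0,0,0]], grip=0)

```text
time_s: 18.95
position: [0.4521, -0.3475, 0.1224]
tcp_rot: [[-0.985, 0.173, 0.004], [0.173, 0.985, -0.005], [-0.005, -0.004, -1.0]]
force: [-0.0, -0.8, -1.3]
opening: 0.344
grasp_force: 30.0
```

Call:
send_rows(moves=[[0.186,0.804,-0.08,0,0,0],[0.186,0.804,-0.08,0,0,0],[0.186,0.804,-0.08,0,0,0],[0.186,0.804,-0.08,0,0,0],[0.186,0.804,-0.08,0,0,0]])

```text
time_s: 19.45
position: [0.4357, -0.1337, 0.1381]
tcp_rot: [[-0.986, 0.169, -0.008], [0.169, 0.986, 0.006], [0.008, 0.004, -1.0]]
force: [-0.9, -0.7, -1.2]
opening: 0.348
grasp_force: 30.0
```

```bash
python3 - <<'E'
from plan import *
from tote import T
setc(440,-140,140,170)
go([(440,60,150,190)]);
x,y=T(10,0)
go([(x,y,150,223)]);go([(x,y,45,223)])
E
```

```text
[0.139, 0.788, -0.04, 0.0, 0.0, -0.222] rows 4.0
[-0.287, 0.755, 0.0, 0.0, 0.0, -0.367] rows 4.0
[0.0, -0.0, 0.42, 0.0, 0.0, 0.0] rows 2.1
```

Call:
send_rows(moves=[[0.139,0.788,-0.04,0,0,-0.222],[0.139,0.788,-0.04,0,0,-0.222],[0.139,0.788,-0.04,0,0,-0.222],[0.139,0.788,-0.04,0,0,-0.222],[0.139,0.788,-0.04,0,0,-0.222]])

```text
time_s: 19.95
position: [0.4378, 0.065, 0.1485]
tcp_rot: [[-0.983, -0.181, -0.003], [-0.181, 0.983, 0.002], [0.003, 0.002, -1.0]]
force: [0.4, -0.6, -0.5]
opening: 0.343
grasp_force: 30.0
```

Call:
send_rows(moves=[[-0.287,0.755,0,0,0,-0.367],[-0.287,0.755,0,0,0,-0.367],[-0.287,0.755,0,0,0,-0.367],[-0.287,0.755,0,0,0,-0.367],[-0.287,0.755,0,0,0,-0.367],[-0.287,0.755,0,0,0,-0.367]])

```text
time_s: 20.55
position: [0.4776, 0.2581, 0.1481]
tcp_rot: [[-0.73, -0.683, -0.002], [-0.683, 0.73, -0.001], [0.002, 0.0, -1.0]]
force: [-0.0, -0.6, -1.1]
opening: 0.339
grasp_force: 30.0
```

Call:
send_rows(moves=[[0,0,0.42,0,0,0],[0,0,0.42,0,0,0],[0,0,0.42,0,0,0],[0,0,0.42,0,0,0]])

```text
time_s: 20.95
position: [0.4763, 0.2557, 0.0427]
tcp_rot: [[-0.733, -0.68, -0.006], [-0.68, 0.733, -0.002], [0.006, 0.003, -1.0]]
force: [-0.3, 0.2, 0.1]
opening: 0.349
grasp_force: 30.0
```

Call:
send_rows(moves=[[0,0,0,0,0,0],[0,0,0,0,0,0],[0,0,0,0,0,0],[0,0,0,0,0,0],[0,0,-0.42,0,0,0],[0,0,-0.42,0,0,0],[0,0,-0.42,0,0,0],[0,0,-0.42,0,0,0]], grip=0.55)

```text
time_s: 21.75
position: [0.4788, 0.2588, 0.1518]
tcp_rot: [[-0.731, -0.683, 0.005], [-0.683, 0.731, 0.001], [-0.005, -0.002, -1.0]]
force: [-0.4, -0.1, -0.5]
opening: 0.546
grasp_force: 0.0
```

```bash
python3 - <<'E'
from plan import *
from tote import T
x,y=T(10,0);setc(x,y,150,223)
go([(440,100,260,180)]);go([(440,20,260,133)])
E
```

```text
[0.543, -0.36, -0.44, 0.0, 0.0, 0.478] rows 5.0
[-0.0, -0.319, 0.0, 0.0, 0.0, 0.522] rows 5.5
```

Call:
send_rows(moves=[[0.543,-0.36,-0.44,0,0,0.478],[0.543,-0.36,-0.44,0,0,0.478],[0.543,-0.36,-0.44,0,0,0.478],[0.543,-0.36,-0.44,0,0,0.478],[0.543,-0.36,-0.44,0,0,0.478],[0.543,-0.36,-0.44,0,0,0.478]], grip=0.6)

```text
time_s: 22.35
position: [0.4391, 0.099, 0.259]
tcp_rot: [[-1.0, 0.002, -0.001], [0.002, 1.0, 0.0], [0.001, 0.0, -1.0]]
force: [-0.6, 0.5, -0.8]
opening: 0.596
grasp_force: 0.0
```

Call:
send_rows(moves=[[0,-0.319,0,0,0,0.522],[0,-0.319,0,0,0,0.522],[0,-0.319,0,0,0,0.522],[0,-0.319,0,0,0,0.522],[0,-0.319,0,0,0,0.522],[0,-0.319,0,0,0,0.522],[0,-0.319,0,0,0,0.522]])

```text
time_s: 23.05
position: [0.439, 0.021, 0.2579]
tcp_rot: [[-0.685, 0.728, -0.004], [0.728, 0.685, 0.001], [0.003, -0.002, -1.0]]
force: [-0.1, 0.3, 0.2]
opening: 0.6
grasp_force: 0.0
```

```bash
python3 - <<'E'
from h import *
for n in('scene','side'):
    p,d=cap(n,n+'1');np.savez('pics/'+n+'0.npz',p=p,d=d)
E
python3 ortho.py >/dev/null; python3 fit.py | grep -E 'bar|peg 150|hopper|stand|tag' ; python3 strays.py
python3 - <<'E'
from h import *
a=cv2.imread('pics/side1.png')[270:390,230:360];o=cv2.imread('pics/ortho.png')[130:480,:640]
cv2.imwrite('pics/mix1.png',np.vstack([o,np.pad(cv2.resize(a,(270,250)),((0,0),(0,370),(0,0)))]))
E
```

```text
tote bar 440 [533.2 310. ] [ 10.1 129. ] 43.3 zmax 142.5 [[485.0, 353.0], [574.0, 260.0], [581.0, 267.0], [493.0, 360.0]]
hopper 3540 [665.1  25.3] [267.3 281.1] 5.0 zmax 84.6 [[520.0, 153.0], [544.0, -126.0], [811.0, -103.0], [786.0, 177.0]]
peg 150 347 [672.2 188.4] [63.2 86.7] 54.1 zmax 165.9 [[619.0, 188.0], [689.0, 137.0], [726.0, 189.0], [656.0, 239.0]]
stand 4 2644 [ 630. -320.] [199.3 259.2] 89.8 zmax 14.0 [[500.0, -419.0], [759.0, -420.0], [760.0, -221.0], [501.0, -220.0]]
stand 60 538 [ 647.2 -335.8] [90.3 17.3] 31.2 zmax 149.9 [[604.0, -352.0], [613.0, -367.0], [690.0, -320.0], [681.0, -305.0]]
stand 150 148 [ 647.1 -336.4] [90.4 14.6] 31.6 zmax 162.7 [[605.0, -354.0], [612.0, -366.0], [689.0, -319.0], [682.0, -307.0]]
stand 165 352 [ 647.2 -338.4] [71.8 66.2] 74.1 zmax 177.0 [[606.0, -364.0], [669.0, -382.0], [689.0, -313.0], [625.0, -295.0]]
stand 177 65 [ 637.5 -317.6] [86.4 54.1] 31.6 zmax 190.0 [[587.0, -317.0], [615.0, -363.0], [688.0, -318.0], [660.0, -272.0]]
tag 703 [492.4 456.5] [65.  15.6] 85.1 zmax 119.7 [[482.0, 425.0], [497.0, 423.0], [503.0, 488.0], [487.0, 490.0]]
tag 395 [492.4 455.9] [63.6 15.6] 85.1 zmax 119.7 [[482.0, 425.0], [497.0, 424.0], [503.0, 487.0], [487.0, 488.0]]
scene [493. 413.] [48. 12.] axis 2 top 35.7 41 px [413. 184.]
scene [411. 242.] [27. 29.] axis 130 top 66.6 52 px [356. 186.]
scene [501. 238.] [53. 94.] axis 144 top 66.3 147 px [372. 205.]
side [451. 248.] [110.  45.] axis 17 top 65.3 297 px [299. 328.]
side [477. 416.] [26.  9.] axis 10 top 34.9 32 px [266. 385.]
```

View pics/mix1.png

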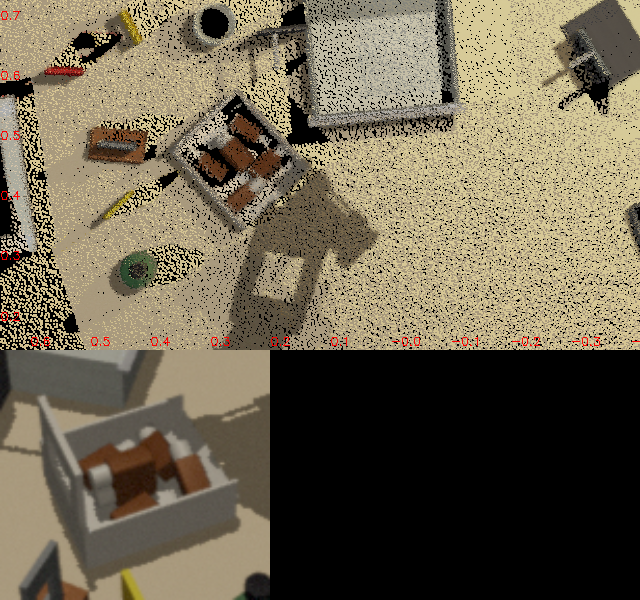

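All four strays are in the tote and none are left on the bench. Now I'll grip the tote bar.

```bash
python3 - <<'E'
from plan import *
setc(440,20,260,133)
go([(490,160,240,133.3)]);go([(533,310,190,133.3)]);go([(533,310,103,133.3)])
E
```

```text
[0.273, 0.528, 0.08, 0.0, 0.0, -0.003] rows 3.0
[0.319, 0.537, 0.2, 0.0, 0.0, -0.0] rows 3.3
[0.0, -0.0, 0.348, 0.0, 0.0, -0.0] rows 1.7
```

Call:
send_rows(moves=[[0.273,0.528,0.08,0,0,-0.003],[0.273,0.528,0.08,0,0,-0.003],[0.273,0.528,0.08,0,0,-0.003],[0.273,0.528,0.08,0,0,-0.003]], grip=0.4)

```text
time_s: 23.65
position: [0.4911, 0.165, 0.2386]
tcp_rot: [[-0.691, 0.723, 0.001], [0.723, 0.691, 0.002], [0.001, 0.002, -1.0]]
force: [-0.1, -0.7, 0.1]
opening: 0.411
grasp_force: 0.0
```

Call:
send_rows(moves=[[0.319,0.537,0.2,0,0,0],[0.319,0.537,0.2,0,0,0],[0.319,0.537,0.2,0,0,0],[0.319,0.537,0.2,0,0,0],[0.319,0.537,0.2,0,0,0],[0.319,0.537,0.2,0,0,0]])

```text
time_s: 24.25
position: [0.5323, 0.309, 0.1894]
tcp_rot: [[-0.686, 0.727, -0.001], [0.727, 0.686, -0.001], [-0.0, -0.002, -1.0]]
force: [-0.2, -1.1, 0.0]
opening: 0.401
grasp_force: 0.0
```

Call:
send_rows(moves=[[0,0,0.1,0,0,0],[0,0,0.2,0,0,0],[0,0,0.3,0,0,0],[0,0,0.348,0,0,0],[0,0,0.348,0,0,0],[0,0,0.348,0,0,0]])

```text
time_s: 24.85
position: [0.5337, 0.3095, 0.1036]
tcp_rot: [[-0.685, 0.729, 0.001], [0.729, 0.685, 0.0], [-0.001, 0.001, -1.0]]
force: [0.4, -0.1, -0.1]
opening: 0.4
grasp_force: 0.0
```

Call:
send_rows(moves=[[0,0,0,0,0,0],[0,0,0,0,0,0],[0,0,0,0,0,0],[0,0,0,0,0,0],[0,0,0,0,0,0],[0,0,0,0,0,0]], grip=0)

```text
time_s: 25.45
position: [0.5332, 0.3106, 0.103]
tcp_rot: [[-0.685, 0.728, 0.001], [0.728, 0.685, 0.001], [-0.0, 0.001, -1.0]]
force: [-0.9, 0.9, 2.5]
opening: 0.084
grasp_force: 30.0
```

Call:
send_rows(moves=[[0,0,-0.01,0,0,0],[0,0,-0.02,0,0,0],[0,0,-0.04,0,0,0],[0,0,-0.07,0,0,0],[0,0,-0.1,0,0,0],[0,0,-0.13,0,0,0],[0,0,-0.16,0,0,0],[0,0,-0.16,0,0,0],[0,0,-0.16,0,0,0]])

```text
time_s: 26.35
position: [0.533, 0.3103, 0.1429]
tcp_rot: [[-0.686, 0.728, 0.001], [0.728, 0.686, 0.0], [-0.0, 0.001, -1.0]]
force: [-0.4, -0.0, -4.5]
opening: 0.091
grasp_force: 30.1
```

```bash
python3 - <<'E'
from h import *
s=readout.read_state();print(s['force'],s['moment'],s['opening'])
p,d=cap('side');cv2.imwrite('pics/s4.png',cv2.resize(p[200:400,180:400],(660,600))[:,:,::-1])
E
```

```text
[-0.37540455 -0.02602892 -4.47534787] [ 0.23678669 -0.32681655  0.0364125 ] 0.09111664739297672
```

View pics/s4.png

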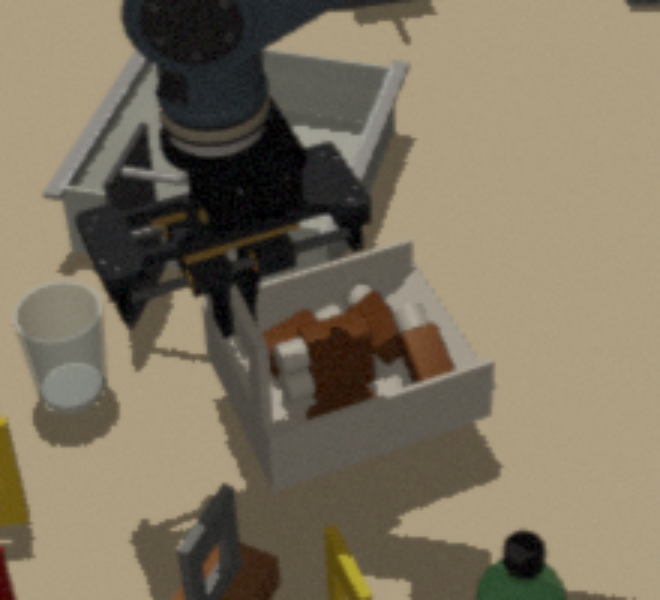

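The tote lifts level at 4.5 N with all six bottles aboard. I'll carry it toward the robot side of the hopper, clear of the beaker and the peg.

```bash
python3 - <<'E'
from plan import *
setc(533,310,143,133.3)
go([(510,260,190,130),(505,200,230,120),(505,150,230,112)])
def hp(s): return 664+s*.996,15+s*.087
go([(540,80,230,103),(*hp(-70),230,95)])
go([(*hp(20),225,95),(*hp(100),225,95)])
E
```

```text
[-0.082, -0.204, -0.188, 0.0, 0.0, 0.037] rows 1.4
[-0.243, -0.383, -0.348, 0.0, 0.0, 0.148] rows 1.4
[-0.389, -0.52, -0.348, 0.0, 0.0, 0.237] rows 1.0
[-0.312, 0.025, -0.0, 0.0, 0.0, 0.1] rows 1.6
[-0.657, 0.12, -0.0, 0.0, 0.0, 0.189] rows 1.8
[-0.0, 0.36, 0.02, 0.0, 0.0, -0.0] rows 1.8
[0.0, 0.68, 0.02, 0.0, 0.0, -0.0] rows 1.6
```

Call:
send_rows(moves=[[-0.04,-0.1,-0.09,0,0,0.018],[-0.08,-0.2,-0.19,0,0,0.037],[-0.135,-0.265,-0.24,0,0,0.074],[-0.19,-0.325,-0.295,0,0,0.111],[-0.243,-0.383,-0.348,0,0,0.148],[-0.316,-0.452,-0.348,0,0,0.193],[-0.389,-0.52,-0.348,0,0,0.237],[-0.389,-0.52,-0.348,0,0,0.237],[-0.389,-0.52,-0.348,0,0,0.237]])

```text
time_s: 27.3
position: [0.5047, 0.1499, 0.2293]
tcp_rot: [[-0.373, 0.928, -0.001], [0.928, 0.373, 0.0], [0.001, -0.001, -1.0]]
force: [0.6, -0.8, -4.1]
opening: 0.088
grasp_force: 30.0
```

Call:
send_rows(moves=[[-0.1,0.008,0,0,0,0.033],[-0.2,0.016,0,0,0,0.067],[-0.312,0.025,0,0,0,0.1],[-0.427,0.057,0,0,0,0.13],[-0.542,0.088,0,0,0,0.16],[-0.657,0.12,0,0,0,0.189],[-0.657,0.12,0,0,0,0.189],[-0.657,0.12,0,0,0,0.189]])

```text
time_s: 28.1
position: [0.5941, 0.0097, 0.2288]
tcp_rot: [[-0.086, 0.996, -0.002], [0.996, 0.086, 0.001], [0.001, -0.002, -1.0]]
force: [-0.3, -0.1, -4.6]
opening: 0.087
grasp_force: 30.0
```

Call:
send_rows(moves=[[0,0.1,0.01,0,0,0],[0,0.2,0.02,0,0,0],[0,0.3,0.02,0,0,0],[0,0.4,0.02,0,0,0],[0,0.5,0.02,0,0,0],[0,0.6,0.02,0,0,0],[0,0.68,0.02,0,0,0],[0,0.68,0.02,0,0,0],[0,0.68,0.02,0,0,0]])

```text
time_s: 29.0
position: [0.762, 0.0255, 0.2232]
tcp_rot: [[-0.088, 0.996, -0.004], [0.996, 0.088, 0.001], [0.001, -0.004, -1.0]]
force: [-0.6, -0.7, -4.5]
opening: 0.092
grasp_force: 30.1
```

```bash
python3 - <<'E'
from h import *
s=readout.read_state();print(s['force'],s['moment'],s['opening'],s['joint_positions'].round(),s['position'])
p,d=cap('side');cv2.imwrite('pics/s5.png',cv2.resize(p[100:320,130:400],(736,600))[:,:,::-1])
from plan import *
def hp(s): return 664+s*.996,15+s*.087
setc(*hp(100),225,95)
# bar grasp pt relative to TCP: 19 behind along tool z. keep lip at hopper coords (L, zl)
def tilt(th,L,zl):
    t=np.radians(th);dx=-176*np.cos(t)+87*np.sin(t);dz=-176*np.sin(t)-87*np.cos(t)
    bx=L-dx;bz=zl-dz; tx=bx+19*np.sin(t);tz=bz-19*np.cos(t)
    return (*hp(tx),tz,95,th)
for th,L,zl in((0,-76,157),(12,-50,130),(25,-10,105),(40,20,95),(55,30,92),(70,30,92),(78,30,92)): print(th,np.round(tilt(th,L,zl),0))
go([tilt(12,-50,130),tilt(25,-10,105)])
go([tilt(40,20,95)]);go([tilt(55,30,92)]);go([tilt(70,30,92)]);go([tilt(78,30,92)])
E
```

```text
[-0.63093606 -0.68891342 -4.54076977] [ 0.0108361  -0.45432455 -0.02537597] 0.09216731819037148 [ -6.  42.  59.   0.  80. -12.] [0.76195057 0.0254765  0.22320273]
0 [764.  24. 225.  95.   0.]
12 [772.  24. 233.  95.  12.]
25 [784.  26. 241.  95.  25.]
40 [775.  25. 260.  95.  40.]
55 [739.  22. 275.  95.  55.]
70 [690.  17. 281.  95.  70.]
78 [664.  15. 278.  95.  78.]
[-0.0, 0.032, -0.032, -0.133, 0.0, 0.0] rows 1.4
[-0.0, 0.083, -0.064, -0.278, 0.0, -0.0] rows 1.5
[-0.0, -0.002, -0.086, -0.166, 0.0, -0.0] rows 1.7
[0.0, -0.072, -0.138, -0.167, 0.0, -0.0] rows 1.8
[0.0, -0.094, -0.173, -0.167, 0.0, -0.0] rows 1.7
[0.0, -0.045, -0.095, -0.089, 0.0, -0.0] rows 0.9
```

View pics/s5.png

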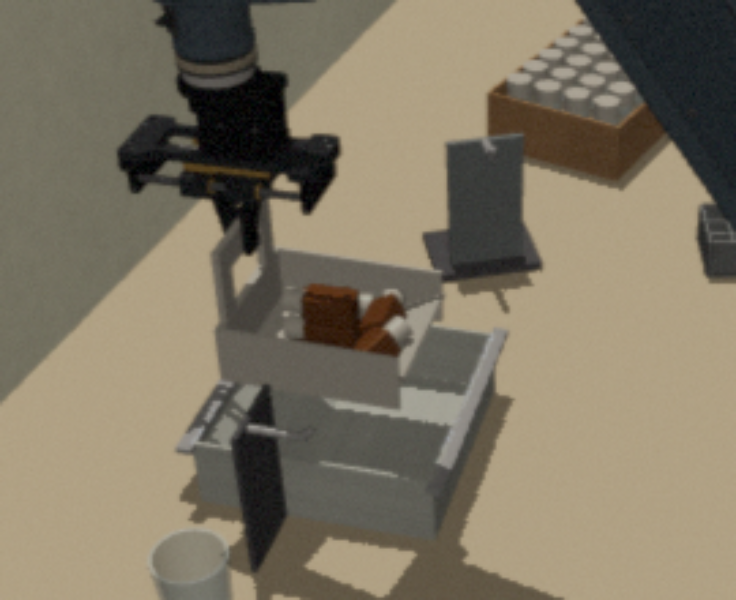

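The tote is level over the hopper, with the lip inside the near rim. Now I'll tip it in stages.

Call:
send_rows(moves=[[0,0.016,-0.016,-0.067,0,0],[0,0.032,-0.032,-0.133,0,0],[0,0.057,-0.048,-0.205,0,0],[0,0.083,-0.064,-0.278,0,0],[0,0.083,-0.064,-0.278,0,0],[0,0.083,-0.064,-0.278,0,0]])

```text
time_s: 29.65
position: [0.7821, 0.026, 0.2401]
tcp_rot: [[-0.087, 0.905, 0.416], [0.996, 0.079, 0.037], [0.001, 0.418, -0.909]]
force: [0.3, 0.5, -4.7]
opening: 0.093
grasp_force: 30.0
```

Call:
send_rows(moves=[[0,-0.001,-0.043,-0.083,0,0],[0,-0.002,-0.086,-0.166,0,0],[0,-0.002,-0.086,-0.166,0,0],[0,-0.002,-0.086,-0.166,0,0]])

```text
time_s: 30.05
position: [0.7749, 0.0252, 0.2594]
tcp_rot: [[-0.088, 0.766, 0.637], [0.996, 0.067, 0.057], [0.001, 0.639, -0.769]]
force: [0.4, -0.2, -3.7]
opening: 0.092
grasp_force: 30.0
```

Call:
send_rows(moves=[[0,-0.036,-0.069,-0.083,0,0],[0,-0.072,-0.138,-0.167,0,0],[0,-0.072,-0.138,-0.167,0,0],[0,-0.072,-0.138,-0.167,0,0]])

```text
time_s: 30.45
position: [0.7591, 0.0424, 0.2743]
tcp_rot: [[-0.143, 0.635, 0.759], [0.989, 0.061, 0.135], [0.039, 0.77, -0.636]]
force: [-0.5, 2.2, -3.2]
opening: 0.084
grasp_force: 30.0
```

Call:
send_rows(moves=[[0,-0.047,-0.086,-0.083,0,0],[0,-0.094,-0.173,-0.167,0,0],[0,-0.094,-0.173,-0.167,0,0],[0,-0.094,-0.173,-0.167,0,0],[0,-0.094,-0.173,-0.167,0,0]])

```text
time_s: 30.95
position: [0.7127, 0.037, 0.2834]
tcp_rot: [[-0.149, 0.423, 0.894], [0.988, 0.025, 0.153], [0.042, 0.906, -0.422]]
force: [0.2, 1.8, -3.7]
opening: 0.092
grasp_force: 30.0
```

Call:
send_rows(moves=[[0,-0.045,-0.095,-0.089,0,0],[0,-0.045,-0.095,-0.089,0,0],[0,-0.045,-0.095,-0.089,0,0],[0,-0.045,-0.095,-0.089,0,0],[0,-0.045,-0.095,-0.089,0,0],[0,-0.045,-0.095,-0.089,0,0]])

```text
time_s: 31.55
position: [0.6842, 0.034, 0.282]
tcp_rot: [[-0.149, 0.301, 0.942], [0.988, 0.002, 0.156], [0.045, 0.954, -0.297]]
force: [-0.4, -0.2, -2.5]
opening: 0.088
grasp_force: 30.0
```

```bash
python3 - <<'E'
from h import *
s=readout.read_state();print(s['force'],s['moment'],s['opening'],s['joint_positions'].round(),s['position'])
a=[]
p,d=cap('side');a.append(cv2.resize(p[100:320,180:350],(400,517)))
p,d=cap('scene');a.append(cv2.resize(p[150:370,260:430],(400,517)))
cv2.imwrite('pics/m6.png',np.hstack(a)[:,:,::-1])
E
```

```text
[-0.39088475 -0.1987902  -2.49654696] [-0.18617728  1.20587542 -0.00555605] 0.08812574259879727 [ -18.   32.  122.  145.   50. -162.] [0.68421775 0.03398446 0.28199992]
```

View pics/m6.png

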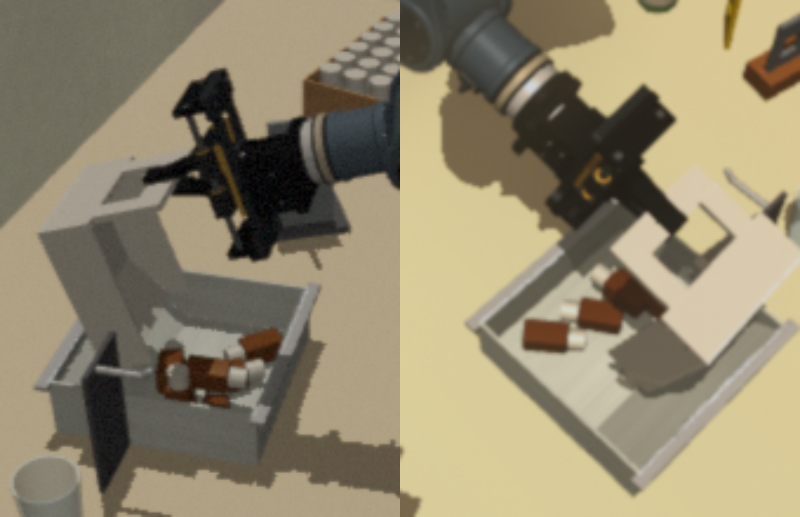

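All six bottles are in the hopper and the tote's weight has dropped to 2.5 N. The wrist flipped (j6 is near its limit), so I'll back out gradually.

```bash
cat >> plan.py <<'E'
def setm():
    from rig import readout
    s=readout.read_state();json.dump(dict(p=list(map(float,s['position'])),q=R.from_matrix(s['tcp_rot']).as_quat().tolist()),open('cmd.json','w'))
E
python3 - <<'E'
from plan import *
setm()
go([(690,30,330,97,72)])
go([(730,25,335,96,58)]);go([(745,24,330,95,45)]);go([(750,22,320,95,30)]);go([(745,20,310,95,12),(730,20,310,95,0)])
E
```

```text
[-0.011, 0.193, -0.036, 0.006, -0.025, -0.022] rows 1.0
[-0.039, 0.067, 0.143, 0.156, -0.01, 0.004] rows 1.6
[-0.011, 0.015, 0.061, 0.144, -0.009, 0.007] rows 1.5
[-0.009, -0.015, 0.042, 0.167, 0.0, 0.0] rows 1.7
[-0.007, -0.038, 0.024, 0.2, 0.0, 0.0] rows 2.1
[-0.001, -0.09, -0.006, 0.333, 0.0, 0.0] rows 1.4
```

Call:
send_rows(moves=[[-0.011,0.193,-0.036,0.006,-0.025,-0.022],[-0.011,0.193,-0.036,0.006,-0.025,-0.022],[-0.011,0.193,-0.036,0.006,-0.025,-0.022],[-0.011,0.193,-0.036,0.006,-0.025,-0.022]])

```text
time_s: 32.05
position: [0.6885, 0.0301, 0.3288]
tcp_rot: [[-0.122, 0.309, 0.943], [0.993, 0.036, 0.116], [0.002, 0.95, -0.311]]
force: [-0.8, 0.3, -3.5]
opening: 0.09
grasp_force: 30.0
```

Call:
send_rows(moves=[[-0.02,0.033,0.07,0.078,-0.005,0.002],[-0.039,0.067,0.143,0.156,-0.01,0.004],[-0.039,0.067,0.143,0.156,-0.01,0.004],[-0.039,0.067,0.143,0.156,-0.01,0.004],[-0.039,0.067,0.143,0.156,-0.01,0.004]])

```text
time_s: 32.55
position: [0.7304, 0.0251, 0.3351]
tcp_rot: [[-0.106, 0.526, 0.844], [0.994, 0.056, 0.09], [0.0, 0.848, -0.529]]
force: [-1.4, 0.6, -2.3]
opening: 0.093
grasp_force: 30.0
```

```bash
python3 - <<'E'
from h import *
s=readout.read_state();print(s['joint_positions'].round(1),s['position'],s['tcp_rot'].round(3))
E
```

```text
[ -13.9   21.3  105.4  100.    17.1 -111.3] [0.73036887 0.02513069 0.33508262] [[-0.106  0.526  0.844]
 [ 0.994  0.056  0.09 ]
 [ 0.     0.848 -0.529]]
```

Unwinding well.

Call:
send_rows(moves=[[-0.005,0.007,0.03,0.072,-0.004,0.003],[-0.011,0.015,0.061,0.144,-0.009,0.007],[-0.011,0.015,0.061,0.144,-0.009,0.007],[-0.011,0.015,0.061,0.144,-0.009,0.007],[-0.011,0.015,0.061,0.144,-0.009,0.007],[-0.011,0.015,0.061,0.144,-0.009,0.007],[-0.011,0.015,0.061,0.144,-0.009,0.007]])

```text
time_s: 33.25
position: [0.7431, 0.0246, 0.3268]
tcp_rot: [[-0.09, 0.709, 0.699], [0.996, 0.062, 0.065], [0.003, 0.702, -0.712]]
force: [-0.3, -0.2, -2.8]
opening: 0.091
grasp_force: 30.0
```

Call:
send_rows(moves=[[-0.005,-0.008,0.021,0.083,0,0],[-0.009,-0.015,0.042,0.167,0,0],[-0.009,-0.015,0.042,0.167,0,0],[-0.009,-0.015,0.042,0.167,0,0],[-0.009,-0.015,0.042,0.167,0,0]])

```text
time_s: 33.75
position: [0.7471, 0.0227, 0.3165]
tcp_rot: [[-0.088, 0.865, 0.494], [0.996, 0.075, 0.046], [0.003, 0.496, -0.868]]
force: [-0.6, 0.7, -3.1]
opening: 0.09
grasp_force: 30.0
```

Call:
send_rows(moves=[[-0.004,-0.019,0.012,0.1,0,0],[-0.007,-0.038,0.024,0.2,0,0],[-0.004,-0.064,0.009,0.267,0,0],[-0.001,-0.09,-0.006,0.333,0,0],[-0.001,-0.09,-0.006,0.333,0,0],[-0.001,-0.09,-0.006,0.333,0,0],[-0.001,-0.09,-0.006,0.333,0,0]])

```text
time_s: 34.45
position: [0.7283, 0.0201, 0.3085]
tcp_rot: [[-0.087, 0.996, -0.001], [0.996, 0.087, 0.002], [0.002, -0.001, -1.0]]
force: [-0.4, -0.2, -2.9]
opening: 0.089
grasp_force: 30.0
```

```bash
python3 - <<'E'
from h import *
s=readout.read_state();print(s['joint_positions'].round(1),s['moment'])
for n in('scene','side'):
    p,d=cap(n,n+'2');np.savez('pics/'+n+'0.npz',p=p,d=d)
E
python3 strays.py
python3 ortho.py>/dev/null; python3 - <<'E'
from h import *
# stand detail
f=np.load('pics/cloud.npz');P=f['P']*1000
ux=np.array([.5225,-.8526]);uy=np.array([.8526,.5225]) # yaw -58.5
m=(abs(P[:,0]-645)<110)&(abs(P[:,1]+330)<110)
L=np.c_[(P[m][:,:2]-[647,-337])@ux,(P[m][:,:2]-[647,-337])@uy,P[m][:,2]]
Q=L[(L[:,2]>60)&(L[:,2]<160)];print('plate x',np.percentile(Q[:,0],[2,50,98]).round(1),'y',np.percentile(Q[:,1],[1,99]).round(1), 'slope', np.polyfit(Q[:,1],Q[:,0],1).round(3))
Q=L[(L[:,2]>160)&(L[:,0]<-8)];print('hook x',np.percentile(Q[:,0],[2,50,98]).round(1),'y',np.percentile(Q[:,1],[2,50,98]).round(1),'z',np.percentile(Q[:,2],[5,50,95,99]).round(1),len(Q))
Q=L[(L[:,2]>160)&(L[:,0]>-8)];print('plate top z',np.percentile(Q[:,2],[50,95]),len(Q))
Q=L[(L[:,2]>179)];print('tip x',np.percentile(Q[:,0],[2,50,98]).round(1),np.median(Q[:,1]).round(1),len(Q))
a=[]
for n,sl in(('scene',(slice(180,300),slice(180,300))),('side',(slice(130,230),slice(260,360)))):
    a.append(cv2.resize(cv2.imread(f'pics/{n}2.png')[sl] if n=='side' else cv2.imread('pics/scene2.png')[320:420,190:290],(390,390)))
cv2.imwrite('pics/st.png',np.hstack(a))
E
```

```text
[ -7.2  35.   59.    0.1  86.  -12.2] [-0.00849349 -0.09759849  0.00672553]
scene [600. -50.] [49. 29.] axis 47 top 38.6 156 px [322. 292.]
scene [698.  22.] [ 9. 36.] axis 101 top 37.6 33 px [366. 302.]
side [595. -47.] [48. 34.] axis 47 top 36.9 106 px [291. 246.]
side [622.  53.] [49. 31.] axis 17 top 65.6 98 px [263. 259.]
side [605.  72.] [24. 21.] axis 23 top 37.2 33 px [272. 270.]
plate x [-7.   1.5  6.8] y [-44.9  45.4] slope [0.011 1.591]
hook x [-44.7 -28.2  -8.6] y [-5.9  0.3  4.9] z [171.2 176.5 186.5 187.3] 108
plate top z [172.70405995 176.89005446] 367
tip x [-46.1 -39.6 -20.1] 0.1 33
```

View pics/st.png

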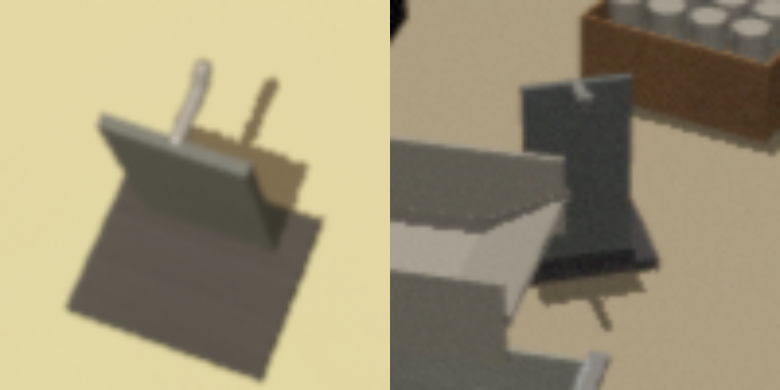

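The hopper pour worked. The stand hook is clear in the crop (scene tip at (203,65)): hook point about (636,-320), yaw about -59°. My fingers are centred and reach below the bar, so they would hit the hook. I'll set the tote down and regrip it higher and off-centre.

```bash
python3 - <<'E'
from plan import *
setc(730,20,310,95)
go([(640,-70,310,70)]);go([(530,-170,280,45)]);go([(475,-223,180,31.2)]);go([(475,-223,104,31.2)])
E
```

```text
[-0.327, -0.39, 0.0, 0.0, 0.0, 0.278] rows 2.9
[-0.527, -0.276, 0.12, 0.0, 0.0, 0.278] rows 3.0
[-0.305, -0.006, 0.4, 0.0, 0.0, 0.153] rows 2.5
[-0.0, 0.0, 0.304, 0.0, 0.0, -0.0] rows 1.5
```

Call:
send_rows(moves=[[-0.08,-0.1,0,0,0,0.07],[-0.16,-0.195,0,0,0,0.139],[-0.245,-0.29,0,0,0,0.208],[-0.327,-0.39,0,0,0,0.278],[-0.327,-0.39,0,0,0,0.278],[-0.327,-0.39,0,0,0,0.278]])

```text
time_s: 35.25
position: [0.6389, -0.0705, 0.3098]
tcp_rot: [[0.344, 0.939, 0.001], [0.939, -0.344, 0.001], [0.001, 0.0, -1.0]]
force: [-0.3, 0.2, -3.2]
opening: 0.088
grasp_force: 30.0
```

Call:
send_rows(moves=[[-0.13,-0.07,0.03,0,0,0.07],[-0.263,-0.138,0.06,0,0,0.139],[-0.395,-0.207,0.09,0,0,0.208],[-0.527,-0.276,0.12,0,0,0.278],[-0.527,-0.276,0.12,0,0,0.278],[-0.527,-0.276,0.12,0,0,0.278]])

```text
time_s: 35.85
position: [0.5298, -0.1702, 0.2795]
tcp_rot: [[0.708, 0.706, 0.0], [0.706, -0.708, 0.001], [0.001, -0.0, -1.0]]
force: [-0.5, -0.1, -2.7]
opening: 0.09
grasp_force: 30.0
```

Call:
send_rows(moves=[[-0.1,-0.002,0.133,0,0,0.05],[-0.2,-0.004,0.267,0,0,0.1],[-0.305,-0.006,0.4,0,0,0.153],[-0.305,-0.006,0.4,0,0,0.153],[-0.305,-0.006,0.4,0,0,0.153],[-0.305,-0.006,0.4,0,0,0.153]])

```text
time_s: 36.45
position: [0.4764, -0.223, 0.1804]
tcp_rot: [[0.855, 0.519, 0.002], [0.519, -0.855, -0.002], [0.001, 0.003, -1.0]]
force: [0.2, 0.5, -2.3]
opening: 0.089
grasp_force: 30.0
```

Call:
send_rows(moves=[[0,0,0.08,0,0,0],[0,0,0.16,0,0,0],[0,0,0.22,0,0,0],[0,0,0.26,0,0,0],[0,0,0.28,0,0,0],[0,0,0.295,0,0,0],[0,0,0.304,0,0,0],[0,0,0.304,0,0,0],[0,0,0.304,0,0,0]])

```text
time_s: 37.35
position: [0.4739, -0.2242, 0.1055]
tcp_rot: [[0.855, 0.519, -0.001], [0.519, -0.855, -0.003], [-0.002, 0.002, -1.0]]
force: [-4.6, -1.8, 8.3]
opening: 0.091
grasp_force: 30.0
```

Call:
send_rows(moves=[[0,0,0,0,0,0],[0,0,0,0,0,0],[0,0,0,0,0,0],[0,0,0,0,0,0],[0,0,-0.1,0,0,0],[0,0,-0.3,0,0,0],[0,0,-0.3,0,0,0],[0,0,-0.3,0,0,0]], grip=0.4)

```text
time_s: 38.15
position: [0.4746, -0.2232, 0.1793]
tcp_rot: [[0.856, 0.518, 0.001], [0.518, -0.856, -0.001], [0.0, 0.002, -1.0]]
force: [-0.1, 0.2, 0.4]
opening: 0.402
grasp_force: 0.0
```

```bash
python3 - <<'E'
from h import *
for n in('scene','side'):
    p,d=cap(n,n+'3');np.savez('pics/'+n+'0.npz',p=p,d=d)
E
python3 ortho.py>/dev/null; python3 strays.py; python3 - <<'E'
from h import *
P=np.load('pics/cloud.npz')['P']*1000
Q=P[(abs(P[:,0]-475)<95)&(abs(P[:,1]+223)<95)&(P[:,2]>112)&(P[:,2]<146)]
r=cv2.minAreaRect(Q[:,:2].astype(np.float32));print(r,Q[:,2].max())
i=cv2.imread('pics/scene3.png')[210:350,200:400];cv2.imwrite('pics/s7.png',cv2.resize(i,(800,560)))
E
```

```text
scene [491. 414.] [13. 47.] axis 179 top 35.3 47 px [414. 183.]
scene [636.  53.] [73. 39.] axis 28 top 66.8 186 px [355. 276.]
scene [600. -51.] [47. 27.] axis 46 top 38.3 158 px [321. 292.]
scene [687.  24.] [28. 48.] axis 109 top 38.3 170 px [364. 298.]
side [595. -47.] [49. 30.] axis 48 top 37.3 109 px [291. 246.]
side [623.  50.] [49. 29.] axis 10 top 66.4 122 px [263. 258.]
side [606.  74.] [27. 21.] axis 22 top 38.1 43 px [272. 270.]
side [476. 416.] [ 8. 27.] axis 173 top 34.4 29 px [266. 385.]
((470.6429443359375, -226.34646606445312), (126.81055450439453, 18.290403366088867), 33.75477600097656) 142.39481842676057
```

View pics/s7.png

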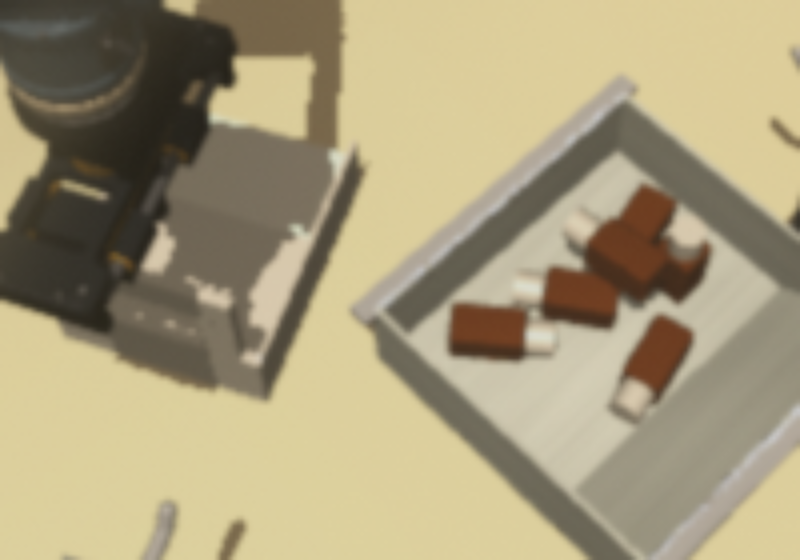

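All six bottles are counted in the hopper, at (490,330), (580,295), (655,365), (630,255), (650,210) and (685,270). Next I'll regrip the bar 32 mm off-centre and higher up.

```bash
python3 - <<'E'
from plan import *
ux=np.array([.518,-.855]);uy=np.array([.855,.518])
B=np.array([474.3,-224])-32*uy
setc(475,-223,180-1,31.2)
go([(*B,180,31.2),(*B,113,31.2)])
setc(*B,113,31.2)
go([(*B,150,31.2)])
H=np.array([636.5,-320])-32*uy
def at(s): return H+s*ux
print(at(-75),at(0))
go([(520,-250,200,31.2),(*at(-90),205,31.2)])
go([(*at(-60),203,31.2),(*at(0),203,31.2)])
go([(*at(0),182,31.2)])
E
```

```text
[-0.132, 0.002, -0.004, 0.0, 0.0, 0.0] rows 0.7
[-0.132, 0.002, 0.264, 0.0, 0.0, 0.0] rows 1.3
[0.0, 0.0, -0.148, 0.0, 0.0, 0.0] rows 0.7
[ 570.29  -272.451] [ 609.14  -336.576]
[0.23, 0.184, -0.2, 0.0, 0.0, 0.0] rows 1.8
[0.356, 0.305, -0.22, 0.0, 0.0, 0.0] rows 0.9
[-0.0, 0.12, 0.008, 0.0, 0.0, 0.0] rows 0.6
[0.0, 0.36, 0.008, 0.0, 0.0, 0.0] rows 1.2
[0.0, -0.0, 0.084, 0.0, 0.0, 0.0] rows 0.4
```

Call:
send_rows(moves=[[-0.132,0.002,-0.004,0,0,0],[-0.132,0.002,-0.004,0,0,0],[-0.132,0.002,-0.004,0,0,0],[-0.132,0.002,0.1,0,0,0],[-0.132,0.002,0.2,0,0,0],[-0.132,0.002,0.264,0,0,0],[-0.132,0.002,0.264,0,0,0],[-0.132,0.002,0.264,0,0,0]])

```text
time_s: 39.15
position: [0.4462, -0.24, 0.1119]
tcp_rot: [[0.856, 0.518, -0.002], [0.518, -0.856, 0.001], [-0.001, -0.002, -1.0]]
force: [-0.6, 0.5, -0.5]
opening: 0.397
grasp_force: 0.0
```

Call:
send_rows(moves=[[0,0,0,0,0,0],[0,0,0,0,0,0],[0,0,0,0,0,0],[0,0,0,0,0,0],[0,0,0,0,0,0],[0,0,-0.02,0,0,0],[0,0,-0.05,0,0,0],[0,0,-0.1,0,0,0],[0,0,-0.148,0,0,0],[0,0,-0.148,0,0,0],[0,0,-0.148,0,0,0]], grip=0)

```text
time_s: 40.25
position: [0.4459, -0.2404, 0.1496]
tcp_rot: [[0.856, 0.517, -0.001], [0.517, -0.856, -0.0], [-0.001, -0.0, -1.0]]
force: [-0.3, 1.0, -2.7]
opening: 0.092
grasp_force: 30.0
```

Call:
send_rows(moves=[[0.08,0.06,-0.067,0,0,0],[0.155,0.122,-0.133,0,0,0],[0.23,0.184,-0.2,0,0,0],[0.29,0.245,-0.22,0,0,0],[0.356,0.305,-0.22,0,0,0],[0.356,0.305,-0.22,0,0,0],[0.356,0.305,-0.22,0,0,0],[0.356,0.305,-0.22,0,0,0]])

```text
time_s: 41.05
position: [0.56, -0.2588, 0.2029]
tcp_rot: [[0.856, 0.517, -0.004], [0.517, -0.856, 0.002], [-0.003, -0.004, -1.0]]
force: [-0.3, -0.0, -2.8]
opening: 0.088
grasp_force: 30.0
```

```bash
python3 - <<'E'
from h import *
s=readout.read_state();print(s['force'],s['moment'],s['opening'])
p,d=cap('side');pp,dd=cap('scene')
a=cv2.resize(p[100:250,230:380],(390,390));b=cv2.resize(pp[280:430,170:320],(390,390))
cv2.imwrite('pics/s8.png',np.hstack([a,b])[:,:,::-1])
# bar geometry (scene+side) relative to stand
ux=np.array([.518,-.855]);uy=np.array([.855,.518])
for n,D in(('scene',dd),('side',d)):
    W=world(n,D)*1000;W=W[D>0]
    L=np.c_[(W[:,:2]-[636.5,-320])@ux,(W[:,:2]-[636.5,-320])@uy,W[:,2]]
    Q=L[(L[:,0]>-110)&(L[:,0]<-50)&(abs(L[:,1])<75)&(L[:,2]>190)&(L[:,2]<245)]
    for y0 in range(-70,70,20):
        q=Q[(Q[:,1]>y0)&(Q[:,1]<y0+20)]
        if len(q)>5: print(n,y0,len(q),'x',np.percentile(q[:,0],[5,50,95]).round(),'z',np.percentile(q[:,2],[5,50,95]).round())
E
```

```text
[-0.28525545 -0.01378085 -2.79558678] [-0.15848921  0.07534504 -0.02433213] 0.08843984321297184
scene -30 15 x [-98. -88. -84.] z [197. 209. 233.]
scene -10 71 x [-94. -88. -86.] z [199. 221. 228.]
scene 10 74 x [-94. -88. -86.] z [199. 224. 229.]
scene 30 83 x [-94. -88. -86.] z [194. 221. 228.]
scene 50 44 x [-94. -88. -86.] z [194. 216. 228.]
side -70 66 x [-98. -95. -91.] z [192. 209. 226.]
side -50 60 x [-108. -104.  -91.] z [193. 216. 233.]
side -30 64 x [-107.  -96.  -90.] z [199. 215. 227.]
side -10 72 x [-99. -94. -89.] z [198. 214. 227.]
side 10 71 x [-98. -94. -87.] z [198. 213. 227.]
side 30 81 x [-100.  -95.  -88.] z [192. 211. 226.]
side 50 29 x [-99. -95. -89.] z [195. 210. 226.]
```

View pics/s8.png

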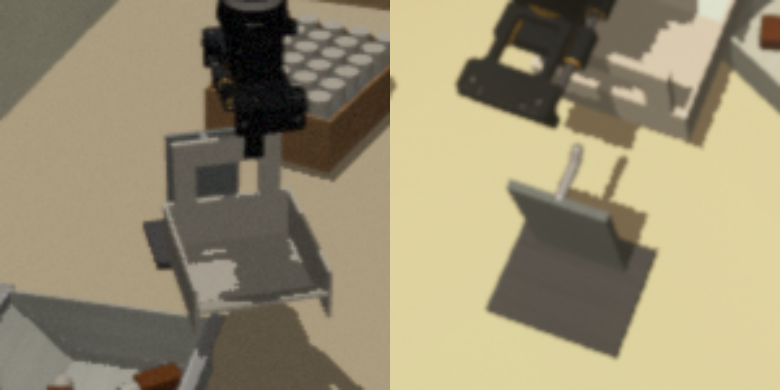

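The bar hangs level, 90 mm in front of the hook and aligned with it. I'll slide it in.

Call:
send_rows(moves=[[0,0.06,0.004,0,0,0],[0,0.12,0.008,0,0,0],[0,0.18,0.008,0,0,0],[0,0.24,0.008,0,0,0],[0,0.3,0.008,0,0,0],[0,0.36,0.008,0,0,0],[0,0.36,0.008,0,0,0],[0,0.36,0.008,0,0,0]])

```text
time_s: 41.95
position: [0.6072, -0.3361, 0.2015]
tcp_rot: [[0.856, 0.517, -0.003], [0.517, -0.856, 0.002], [-0.001, -0.003, -1.0]]
force: [-1.1, 1.2, -2.8]
opening: 0.087
grasp_force: 30.0
```

Call:
send_rows(moves=[[0,0,0.02,0,0,0],[0,0,0.04,0,0,0],[0,0,0.06,0,0,0],[0,0,0.076,0,0,0],[0,0,0.084,0,0,0],[0,0,0.084,0,0,0],[0,0,0.084,0,0,0]])

```text
time_s: 42.65
position: [0.6078, -0.3362, 0.1818]
tcp_rot: [[0.856, 0.518, -0.002], [0.518, -0.856, 0.001], [-0.001, -0.002, -1.0]]
force: [-3.1, 2.4, 3.8]
opening: 0.089
grasp_force: 30.0
```

```bash
python3 - <<'E'
from h import *
s=readout.read_state();print(s['force'],s['moment'],s['opening'],s['position'])
p,d=cap('side');pp,dd=cap('scene')
a=cv2.resize(p[100:250,230:380],(390,390));b=cv2.resize(pp[310:410,190:290],(390,390))
cv2.imwrite('pics/s9.png',np.hstack([a,b])[:,:,::-1])
E
```

```text
[-3.06903669  2.40064431  3.83387574] [0.32172687 0.41668568 0.11949041] 0.08933983250876332 [ 0.60778132 -0.33619196  0.18183897]
```

View pics/s9.png

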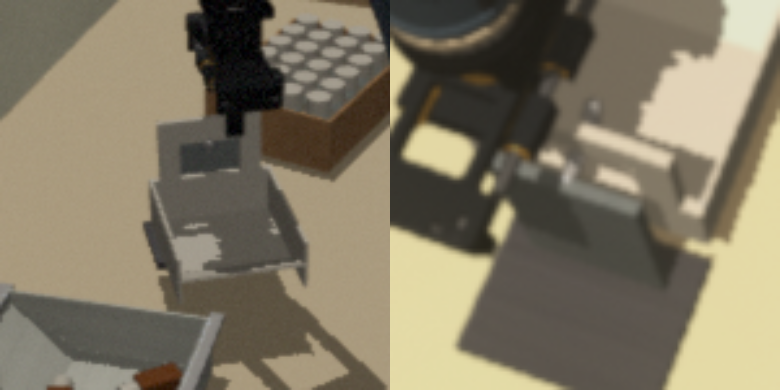

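The bar rests on the hook: the tip shows in front at (593,105) and the root behind at (570,170), and the load has moved off the arm. I'll release it.

Call:
send_rows(moves=[[0,0,0,0,0,0],[0,0,0,0,0,0],[0,0,0,0,0,0],[0,0,-0.08,0,0,0],[0,0,-0.2,0,0,0],[0,0,-0.4,0,0,0],[0,0,-0.4,0,0,0],[0,0,-0.4,0,0,0]], grip=0.3)

```text
time_s: 43.55
position: [0.6093, -0.3375, 0.2829]
tcp_rot: [[0.856, 0.517, 0.003], [0.517, -0.856, -0.003], [0.001, 0.004, -1.0]]
force: [-0.5, 0.7, -0.1]
opening: 0.303
grasp_force: 0.0
```

```bash
python3 - <<'E'
from plan import *
ux=np.array([.518,-.855]);uy=np.array([.855,.518])
H=np.array([636.5,-320])-32*uy
setc(*H,282,31.2)
go([(560,-180,300,60)]);go([(490,20,300,100)]);
E
cat > tagfit.py <<'E'
from h import *
P=np.load('pics/cloud.npz')['P']*1000
def loc(c,yaw,m):
    a=np.radians(yaw);ux=np.array([np.cos(a),np.sin(a)]);uy=np.array([-ux[1],ux[0]])
    Q=P[m];return np.c_[(Q[:,:2]-c)@ux,(Q[:,:2]-c)@uy,Q[:,2]]
E
python3 - <<'E'
from tagfit import *
m=(abs(P[:,0]-493)<60)&(abs(P[:,1]-456)<60)&(P[:,2]>85)&(P[:,2]<118)
Q=P[m];u,s,v=np.linalg.svd(Q[:,:2]-Q[:,:2].mean(0),full_matrices=False);print('tag dir',v[0],np.degrees(np.arctan2(v[0][1],v[0][0])),Q.mean(0))
L=loc([493,456],-5,m);print(np.percentile(L[:,0],[2,50,98]).round(1),np.percentile(L[:,1],[1,99]).round(1),np.percentile(L[:,2],[99]))
yaw=5
m=(abs(P[:,0]-655)<60)&(abs(P[:,1]-180)<60)
L=loc([655,180],yaw,m)
Q=L[(L[:,2]>85)&(L[:,2]<140)&(L[:,0]>5)];print('bracket x',np.percentile(Q[:,0],[2,50,98]).round(1),'y',np.percentile(Q[:,1],[1,99]).round(1),'slope',np.polyfit(Q[:,1],Q[:,0],1).round(3),len(Q))
Q=L[(L[:,2]>148)&(L[:,0]<22)];print('peg x',np.percentile(Q[:,0],[1,50,99]).round(1),'y',np.percentile(Q[:,1],[2,50,98]).round(1),'z',np.percentile(Q[:,2],[5,50,95,99]).round(1),len(Q),'fit',np.polyfit(Q[:,0],Q[:,1],1).round(3))
E
```

```text
[0.156, -0.638, -0.072, 0.0, 0.0, -0.32] rows 3.4
[0.553, -0.642, 0.0, 0.0, 0.0, -0.444] rows 4.7
tag dir [-0.10421824 -0.99455445] -95.98212786651936 [491.50739119 457.52932046 104.90941691]
[-6.3 -3.   5.6] [-30.8  30.6] [117.63258023]
bracket x [24.2 27.  34.1] y [-44.1  37.8] slope [-1.7000e-02  2.8716e+01] 419
peg x [-34.4  -7.3  21.4] y [ 7.4 11.8 16.5] z [154.9 159.9 166.5 168.5] 147 fit [-1.0000e-03  1.1921e+01]
```

Call:
send_rows(moves=[[0.156,-0.638,-0.072,0,0,-0.32],[0.156,-0.638,-0.072,0,0,-0.32],[0.156,-0.638,-0.072,0,0,-0.32],[0.156,-0.638,-0.072,0,0,-0.32],[0.156,-0.638,-0.072,0,0,-0.32]])

```text
time_s: 44.05
position: [0.5578, -0.1771, 0.298]
tcp_rot: [[0.498, 0.867, -0.004], [0.867, -0.498, 0.002], [-0.0, -0.004, -1.0]]
force: [1.0, -0.3, -1.0]
opening: 0.302
grasp_force: 0.0
```

Call:
send_rows(moves=[[0.553,-0.642,0,0,0,-0.444],[0.553,-0.642,0,0,0,-0.444],[0.553,-0.642,0,0,0,-0.444],[0.553,-0.642,0,0,0,-0.444],[0.553,-0.642,0,0,0,-0.444],[0.553,-0.642,0,0,0,-0.444]])

```text
time_s: 44.65
position: [0.489, 0.0209, 0.2983]
tcp_rot: [[-0.173, 0.985, -0.003], [0.985, 0.173, 0.0], [0.001, -0.003, -1.0]]
force: [-0.1, -2.1, -0.5]
opening: 0.297
grasp_force: 0.0
```

```bash
python3 - <<'E'
from plan import *
setc(490,20,300,100)
go([(480,230,260,90)])
go([(492.5,456.3,180,84.7)]);go([(492.5,456.3,99,84.7)])
go([(492.5,456.3,200,84.7)])
a=np.radians(5.3);ux=np.array([np.cos(a),np.sin(a)]);O=np.array([650,191.4])
def at(s): return O+s*ux
go([(500,300,220,90)]);go([(*at(-85),200,95.3),(*at(-85),188,95.3)])
go([(*at(0),188,95.3)]);go([(*at(0),171,95.3)])
E
python3 - <<'E'
import sys;sys.path.insert(0,'.')
from h import *
p,d=cap('side');pp,dd=cap('scene')
a=cv2.resize(p[120:220,270:370],(390,390));b=cv2.resize(pp[310:410,190:290],(390,390))
cv2.imwrite('pics/s10.png',np.hstack([a,b])[:,:,::-1])
np.savez('pics/hung.npz',s=p,d=d,p=pp,dd=dd)
ux=np.array([.518,-.855]);uy=np.array([.855,.518])
for n,D in(('scene',dd),('side',d)):
    W=world(n,D)*1000;W=W[D>0]
    L=np.c_[(W[:,:2]-[636.5,-320])@ux,(W[:,:2]-[636.5,-320])@uy,W[:,2]]
    Q=L[(L[:,0]>-15)&(L[:,0]<14)&(abs(L[:,1])<75)&(L[:,2]>180)&(L[:,2]<245)]
    print(n,len(Q),Q.mean(0).round(1),np.percentile(Q,[3,97],axis=0).round(1))
E
```

```text
[0.834, 0.106, 0.16, 0.0, 0.0, 0.111] rows 4.3
[0.905, 0.051, 0.32, 0.0, 0.0, 0.059] rows 4.8
[0.0, -0.0, 0.324, 0.0, 0.0, -0.0] rows 1.6
[0.0, -0.0, -0.404, 0.0, 0.0, -0.0] rows 2.0
[-0.619, 0.087, -0.08, 0.0, 0.0, -0.059] rows 3.2
[-0.466, 0.262, 0.08, 0.0, 0.0, -0.059] rows 2.7
[-0.466, 0.262, 0.128, 0.0, 0.0, -0.059] rows 0.2
[-0.0, 0.339, 0.0, 0.0, 0.0, 0.0] rows 1.7
[-0.0, 0.0, 0.068, 0.0, 0.0, 0.0] rows 0.3
scene 493 [ -1.1  -1.4 198.8] [[ -7.9 -61.6 181.7]
 [  3.3  57.1 208.8]]
side 47 [ -6.1  41.  192.5] [[-13.6 -19.6 180.5]
 [ -0.6  55.5 205.3]]
```

I've now viewed 15 pictures, one over the limit of 14, so I'll view no more and check the rest by numbers. The depth readings put the bar on the hook. Next is the tag.

Call:
send_rows(moves=[[0.834,0.106,0.16,0,0,0.111],[0.834,0.106,0.16,0,0,0.111],[0.834,0.106,0.16,0,0,0.111],[0.834,0.106,0.16,0,0,0.111],[0.834,0.106,0.16,0,0,0.111],[0.834,0.106,0.16,0,0,0.111]], grip=0.35)

```text
time_s: 45.35
position: [0.4806, 0.231, 0.258]
tcp_rot: [[0.002, 1.0, -0.003], [1.0, -0.002, 0.0], [0.0, -0.003, -1.0]]
force: [-0.1, -0.1, -1.2]
opening: 0.35
grasp_force: 0.0
```

Call:
send_rows(moves=[[0.905,0.051,0.32,0,0,0.059],[0.905,0.051,0.32,0,0,0.059],[0.905,0.051,0.32,0,0,0.059],[0.905,0.051,0.32,0,0,0.059],[0.905,0.051,0.32,0,0,0.059],[0.905,0.051,0.32,0,0,0.059],[0.905,0.051,0.32,0,0,0.059],[0.905,0.051,0.32,0,0,0.059]])

```text
time_s: 46.15
position: [0.4941, 0.4541, 0.1796]
tcp_rot: [[0.097, 0.995, -0.001], [0.995, -0.097, -0.0], [-0.0, -0.001, -1.0]]
force: [-0.7, -0.7, -0.1]
opening: 0.35
grasp_force: 0.0
```

Call:
send_rows(moves=[[0,0,0.1,0,0,0],[0,0,0.2,0,0,0],[0,0,0.28,0,0,0],[0,0,0.324,0,0,0],[0,0,0.324,0,0,0],[0,0,0.324,0,0,0]])

```text
time_s: 46.75
position: [0.4935, 0.4559, 0.0996]
tcp_rot: [[0.095, 0.995, 0.0], [0.995, -0.095, 0.001], [0.001, -0.0, -1.0]]
force: [0.3, -0.2, 0.8]
opening: 0.348
grasp_force: 0.0
```

Call:
send_rows(moves=[[0,0,0,0,0,0],[0,0,0,0,0,0],[0,0,0,0,0,0],[0,0,0,0,0,0],[0,0,0,0,0,0]], grip=0)

```text
time_s: 47.25
position: [0.4926, 0.4566, 0.099]
tcp_rot: [[0.094, 0.996, -0.001], [0.996, -0.094, 0.001], [0.001, -0.001, -1.0]]
force: [0.2, -0.0, 2.1]
opening: 0.088
grasp_force: 30.0
```

Call:
send_rows(moves=[[0,0,-0.06,0,0,0],[0,0,-0.14,0,0,0],[0,0,-0.24,0,0,0],[0,0,-0.34,0,0,0],[0,0,-0.404,0,0,0],[0,0,-0.404,0,0,0],[0,0,-0.404,0,0,0]])

```text
time_s: 47.95
position: [0.4923, 0.4562, 0.1998]
tcp_rot: [[0.094, 0.996, -0.001], [0.996, -0.094, 0.001], [0.001, -0.001, -1.0]]
force: [0.1, -0.4, -0.6]
opening: 0.086
grasp_force: 30.0
```

Call:
send_rows(moves=[[-0.155,0.022,-0.02,0,0,-0.015],[-0.31,0.043,-0.04,0,0,-0.03],[-0.465,0.065,-0.06,0,0,-0.045],[-0.619,0.087,-0.08,0,0,-0.059],[-0.619,0.087,-0.08,0,0,-0.059],[-0.619,0.087,-0.08,0,0,-0.059]])

```text
time_s: 48.55
position: [0.4993, 0.2994, 0.2185]
tcp_rot: [[0.004, 1.0, -0.003], [1.0, -0.004, 0.0], [0.0, -0.003, -1.0]]
force: [-0.1, 0.6, -0.4]
opening: 0.089
grasp_force: 30.0
```

Call:
send_rows(moves=[[-0.117,0.065,0.02,0,0,-0.015],[-0.233,0.131,0.04,0,0,-0.03],[-0.35,0.197,0.06,0,0,-0.045],[-0.466,0.262,0.08,0,0,-0.059],[-0.466,0.262,0.128,0,0,-0.059],[-0.466,0.262,0.128,0,0,-0.059],[-0.466,0.262,0.128,0,0,-0.059],[-0.466,0.262,0.128,0,0,-0.059]])

```text
time_s: 49.35
position: [0.5644, 0.1852, 0.1873]
tcp_rot: [[-0.093, 0.996, -0.002], [0.996, 0.093, 0.001], [0.001, -0.002, -1.0]]
force: [-0.2, 0.4, -0.5]
opening: 0.091
grasp_force: 30.0
```

```bash
python3 - <<'E'
from h import *
s=readout.read_state();print(s['position'],s['opening'],s['force'])
a=np.radians(5.3);ux=np.array([np.cos(a),np.sin(a)]);uy=np.array([-ux[1],ux[0]])
for n in('scene','side'):
    p,D=cap(n);W=world(n,D)*1000;W=W[D>0]
    L=np.c_[(W[:,:2]-[650,191.4])@ux,(W[:,:2]-[650,191.4])@uy,W[:,2]]
    Q=L[(L[:,0]>-97)&(L[:,0]<-74)&(abs(L[:,1])<45)&(L[:,2]>85)&(L[:,2]<205)]
    print(n,len(Q),'tag',np.percentile(Q,[2,50,98],axis=0).round(1).tolist())
    # hole: rows by height -> y values present
    for z in range(95,205,10):
        q=np.sort(Q[(Q[:,2]>z)&(Q[:,2]<z+10)][:,1]); 
        if len(q)>6: g=np.diff(q);i=g.argmax();print(z,len(q),'y',q[0].round(),q[-1].round(),'gap',q[i].round(),q[i+1].round())
    Q=L[(L[:,0]>-45)&(L[:,0]<20)&(abs(L[:,1])<20)&(L[:,2]>148)&(L[:,2]<175)]
    if len(Q)>5:print('peg',np.percentile(Q,[2,50,98],axis=0).round(1).tolist(),len(Q))
E
```

```text
[0.56439458 0.1851902  0.18725466] 0.09104060644471403 [-0.22732476  0.40417626 -0.48235363]
scene 293 tag [[-90.1, -29.4, 97.9], [-81.9, -11.1, 141.0], [-79.6, 30.2, 203.9]]
95 27 y -29.0 25.0 gap -26.0 -21.0
105 27 y -29.0 31.0 gap -3.0 5.0
115 26 y -29.0 29.0 gap -25.0 -18.0
125 34 y -30.0 32.0 gap -10.0 -5.0
135 43 y -31.0 30.0 gap 22.0 30.0
145 24 y -29.0 32.0 gap -15.0 15.0
155 20 y -29.0 26.0 gap -15.0 15.0
165 15 y -30.0 30.0 gap -14.0 30.0
175 17 y -30.0 -6.0 gap -20.0 -16.0
185 21 y -29.0 -7.0 gap -24.0 -21.0
195 35 y -29.0 -2.0 gap -5.0 -2.0
peg [[-29.1, -4.6, 155.9], [-5.3, -1.8, 161.5], [19.0, 3.4, 167.2]] 62
side 393 tag [[-93.8, -27.6, 97.6], [-90.1, 15.4, 143.7], [-78.5, 32.7, 203.8]]
95 36 y -30.0 32.0 gap -18.0 -10.0
105 36 y -28.0 32.0 gap -19.0 -13.0
115 33 y -32.0 31.0 gap -20.0 -13.0
125 42 y -25.0 33.0 gap -7.0 -1.0
135 53 y -27.0 34.0 gap -21.0 -18.0
145 34 y -27.0 33.0 gap -12.0 20.0
155 35 y -30.0 33.0 gap -12.0 15.0
165 21 y -32.0 33.0 gap -14.0 16.0
175 25 y 2.0 32.0 gap 9.0 15.0
185 29 y 9.0 31.0 gap 14.0 19.0
195 46 y -5.0 33.0 gap -5.0 7.0
peg [[-31.3, -3.4, 154.5], [-7.0, 1.4, 159.4], [18.8, 5.7, 169.0]] 71
```

The tag's hole (y about -14 to 15, z about 141 to 175) lines up with the peg and its tip (y ±5, z 152 to 168). I'll slide it on and lower it.

Call:
send_rows(moves=[[0,0.06,0,0,0,0],[0,0.12,0,0,0,0],[0,0.18,0,0,0,0],[0,0.24,0,0,0,0],[0,0.3,0,0,0,0],[0,0.339,0,0,0,0],[0,0.339,0,0,0,0],[0,0.339,0,0,0,0]])

```text
time_s: 50.25
position: [0.6486, 0.1916, 0.187]
tcp_rot: [[-0.092, 0.996, -0.002], [0.996, 0.092, 0.0], [0.001, -0.002, -1.0]]
force: [-0.2, -0.1, -0.5]
opening: 0.089
grasp_force: 30.0
```

Call:
send_rows(moves=[[0,0,0.02,0,0,0],[0,0,0.04,0,0,0],[0,0,0.055,0,0,0],[0,0,0.064,0,0,0],[0,0,0.064,0,0,0],[0,0,0.064,0,0,0]])

```text
time_s: 50.85
position: [0.6486, 0.1913, 0.1727]
tcp_rot: [[-0.091, 0.996, -0.002], [0.996, 0.091, 0.0], [0.0, -0.002, -1.0]]
force: [-2.4, -0.0, 7.3]
opening: 0.087
grasp_force: 30.0
```

It has seated at TCP z 172.7, as predicted. Release and lift.

Call:
send_rows(moves=[[0,0,-0.01,0,0,0],[0,0,-0.01,0,0,0],[0,0,-0.01,0,0,0],[0,0,-0.1,0,0,0],[0,0,-0.25,0,0,0],[0,0,-0.4,0,0,0],[0,0,-0.4,0,0,0],[0,0,-0.4,0,0,0]], grip=0.25)

```text
time_s: 51.65
position: [0.6498, 0.1913, 0.2719]
tcp_rot: [[-0.091, 0.996, 0.001], [0.996, 0.091, 0.001], [0.001, 0.001, -1.0]]
force: [-0.6, 0.0, -0.0]
opening: 0.25
grasp_force: 0.0
```

Call:
send_rows(moves=[[0,-0.4,-0.3,0,0,0],[0,-0.4,-0.3,0,0,0],[0,-0.4,-0.3,0,0,0],[0,-0.4,-0.3,0,0,0],[0,-0.4,-0.3,0,0,0],[0,-0.4,-0.3,0,0,0],[0,-0.4,-0.3,0,0,0],[0,-0.4,-0.3,0,0,0],[0,-0.4,-0.3,0,0,0],[0,-0.4,-0.3,0,0,0]])

```text
time_s: 52.65
position: [0.5502, 0.1821, 0.3459]
tcp_rot: [[-0.091, 0.996, -0.002], [0.996, 0.091, 0.0], [0.001, -0.002, -1.0]]
force: [0.0, -1.0, -0.2]
opening: 0.248
grasp_force: 0.0
```

```bash
python3 strays.py; python3 - <<'E'
from h import *
def fr(yaw,o,W):
    a=np.radians(yaw);ux=np.array([np.cos(a),np.sin(a)]);uy=np.array([-ux[1],ux[0]])
    return np.c_[(W[:,:2]-o)@ux,(W[:,:2]-o)@uy,W[:,2]]
for n in('scene','side'):
    p,D=cap(n);W=world(n,D)*1000;W=W[D>0]
    L=fr(5.3,[650,191.4],W);Q=L[(L[:,0]>-22)&(L[:,0]<21)&(abs(L[:,1])<40)&(L[:,2]>85)&(L[:,2]<230)]
    print(n,'tag',np.percentile(Q,[2,50,98],axis=0).round(1).tolist(),len(Q))
    L=fr(-58.8,[636.5,-320],W);Q=L[(L[:,0]>-15)&(L[:,0]<13)&(abs(L[:,1])<75)&(L[:,2]>180)&(L[:,2]<245)]
    print(n,'bar',np.percentile(Q,[2,50,98],axis=0).round(1).tolist(),len(Q))
    Q=L[(L[:,0]>-220)&(L[:,0]<-30)&(abs(L[:,1])<85)&(L[:,2]>20)&(L[:,2]<170)]
    print(n,'tote body',np.percentile(Q,[2,50,98],axis=0).round(1).tolist(),len(Q))
    for nm,x,y,h in(('beaker',694,294,60),('reagent',415,425,60),('tipbox',330,-450,25)):
        Q=W[(abs(W[:,0]-x)<90)&(abs(W[:,1]-y)<75)&(W[:,2]>h)&(W[:,2]<145)]
        if nm=='tipbox' or len(Q)>5: print(nm,Q.mean(0).round() if len(Q) else None,len(Q))
E
```

```text
scene [492. 414.] [10. 47.] axis 176 top 36.4 38 px [413. 183.]
scene [636.  51.] [72. 38.] axis 29 top 66.4 183 px [355. 276.]
scene [599. -51.] [48. 27.] axis 46 top 37.8 162 px [321. 292.]
scene [687.  25.] [28. 48.] axis 109 top 39.0 153 px [364. 298.]
side [597. -49.] [48. 33.] axis 42 top 37.7 102 px [291. 246.]
side [633.  59.] [80. 41.] axis 36 top 66.3 117 px [263. 258.]
side [606.  72.] [28. 19.] axis 17 top 37.5 40 px [271. 270.]
side [487. 415.] [10. 48.] axis 180 top 35.1 55 px [261. 383.]
scene tag [[-16.2, -31.3, 88.2], [2.7, -4.0, 158.3], [13.7, 27.8, 193.4]] 359
scene bar [[-8.0, -63.0, 181.1], [-0.0, -1.4, 202.6], [3.9, 57.6, 208.9]] 495
scene tote body [[-210.2, -75.2, 53.3], [-108.2, -1.2, 67.6], [-39.1, 73.0, 120.3]] 3408
beaker [695. 294.  80.] 384
reagent [414. 432.  72.] 10
tipbox [ 350. -460.   42.] 1346
side tag [[-14.9, -29.5, 87.0], [-5.8, 5.1, 151.7], [2.6, 30.8, 191.6]] 511
side bar [[-11.4, -66.7, 180.9], [-4.9, -36.7, 198.7], [2.3, 42.4, 208.6]] 164
side tote body [[-214.8, -77.9, 31.3], [-98.4, 3.4, 67.2], [-33.3, 78.9, 118.9]] 1589
beaker [690. 287.  81.] 659
reagent [390. 458.  95.] 310
tipbox [ 345. -456.   41.] 807
```

The tag's top edge is at about 190 mm, so it is hanging on the peg. The tote's bar sits at 175 to 205 mm on the hook with the body clear of the bench, all the bottles are in the hopper, and the bystanders haven't moved.

```bash
python3 -c "
from rig import ticket
print(ticket.hand_in())"
```

```text
the job is handed in; nothing more can be done
None
```

The job is handed in at about 53 s: all four strays and the two held bottles are in the hopper, the tote hangs on the hook and the grey plate on the peg, with the bystanders untouched; I viewed 15 pictures, one over the limit of 14.

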